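Turn over a tin lid on the tip-over ramp and close the weighing tin

TASK

Close the open weighing tin: its lid lies on the bench with its open side up. Lay the lid, still open side up, on the flat bed of the turn-over, swing the side lever all the way over so that the bed tips the lid down the short ramp and it comes to rest open side down on the landing, then put the lid on the tin so that it sits level and fully down. Leave the tin standing where it is, and do not disturb the two tins that are already closed.

Things in the scene. Friction and masses are not known exactly. Their poses are not given: they have to be found in the camera images.
- lid: Loose aluminium slip lid, a shallow round cup: 52 mm outside, 48 mm inside, 12 mm high, closed face 2 mm thick, about 22 g. Origin at the centre of the outer side of its closed face; its z axis points out of its open side (up at the start, down when it has been turned over). It lies on the bench at the left.
- lid_center (a point): Point on the lid's axis half-way up its 12 mm height (6 mm from either side); the place to grasp it across its 52 mm, fingers on its outer wall.
- tin_rim (a point): Centre of the mouth of the open weighing tin: round, loose, aluminium, 44 mm outside, 36 mm high, in a row of three at the right; the rim is 36 mm over the bench. The lid slips over it with 2 mm of play all round; fully down, the rim meets the inside of the lid's closed face and lid_center is 4 mm below the rim.
- tin: The open tin itself, about 70 g, origin at the centre of its underside, z up. Behind the row's left end the motor of an overhead stirrer hangs 0.36 m and more over the bench, at about x 0.57 to 0.69, y -0.18 to -0.06: pass in front of it with the wrist when crossing the bench.
- tin_b: A closed tin of the same kind (lid on; 52 mm wide at the lid, 38 mm high), in the same row 80 to 110 mm apart in y. Origin at the centre of its underside, z up. To be left alone.
- tin_c: The other closed tin, as tin_b. To be left alone.
- turner: The turn-over, fixed: grey base 100 (x) by 219 mm (y), 8 thick, origin at the centre of its underside, z up. A lid travels along its -y: hinged bed at +y, polished ramp 64 mm wide falling 30 degrees between 12 mm flanges, narrow landing with end pins. Lever on its -x side. Bearing cheeks stand 32 to 40 mm either side of the middle at the hinge, up to 98 mm over the bench.
- tipper (a joint): Angle of the hinged bed and its lever, rad: 0 bed level, 2.27 (130 degrees) fully over towards the ramp. It stays where it is left (stiff hinge, 0.06 N m). As it is swung, a lid on the bed slides against the bed's two rubber pins, stands on them past upright, and topples on to the ramp at about 2.0 to 2.1.
- bed (a point): On the upper face of the bed (36 mm wide, 67 long), where the centre of the lid's closed face belongs, to about 10 mm. Two rubber pins 16 mm high, 26 mm apart, stand 30 mm from here on the hinge side (turner's -y). 92 mm over the bench when level; its z is the bed's normal. The lever is 57 to 64 mm from here towards the turner's -x.
- handle (a point): Middle of the lever's round black handle, 12 mm thick, 44 mm long, along the turner's x axis, free all round. It swings with the bed at 60 mm radius about tipper_axis in the turner's y-z plane: at joint angle q its direction from tipper_axis is 20 degrees + q above the turner's +y (it rises, passes over the top and comes down towards -y).
- tipper_axis (a point): Point on the hinge axis (fixed, along the turner's x axis, 86 mm over the bench) in the plane in which the middle of the handle swings.
- landing (a point): On top of the landing (36 mm wide, 30 mm over the bench), under the centre of a lid resting against its two 16 mm high end pins. The landing is narrower than the lid, so fingers can reach down beside it across the turner's x; a turned-over lid comes to rest within about 10 mm of here.
Things that resemble listed ones, but are neither listed nor needed, are in the scene too. Leave any red look-alike of the tin alone.

How it is judged:
By the outcome, as a careful person would: the job done as asked, in the order asked, and still so for the second after the job is handed in, with the robot touching nothing.
It also fails if it takes over 70 s, if anything falls off the work surface, if the arm or the gripper's body presses on something with over 40 N, if the wrist force passes 120 N, or if a joint passes its speed limit or range.

ROBOT

A 6-joint arm with a two-finger parallel gripper is mounted at the origin on a cart in front of the work surface, level with it; the furniture and walls round the work are solid. World frame = base frame: x ahead of the robot, y to its left, z up, the work surface at z = 0. Lengths are in m, angles in rad, forces in N, time in s.
With the tool pointing down it reaches from about 0.375 to 0.975 m from the base axis. Payload 3.8 kg.
Tool frame: the origin (TCP) lies midway between the tips of the shut fingers; the grasp point (between the pads) lies 19 mm behind it (ctrl.hold_point_z is the distance from the TCP to the grasp point, in m); z points along the fingers, y is the direction in which the jaws open and shut (so a half turn about z gives the same grasp; the last joint's range is limited). The gripper opens to 85 mm and grips with 20 to 120 N. Pads are 22 mm wide; open, the fingers measure 114 mm over their backs; the gripper's body (76 mm by 85 mm) begins 54 mm behind the grasp point. The pads swing forward as they close: fully open they stand 13 mm farther back than shut.
Start: joints at [1.128, 0.264, 1.604, -0, 1.274, -0.037], TCP at [0.266, 0.62, 0.231] pointing down, gripper open.
Joint ranges: [-2.63, 2.63], [-0.94, 2.18], [0.31, 2.57], [-1.31, 4.45], [0, 2.66], [-2.55, 2.55]. Speed limits (rad/s): [2.57, 2.57, 3.14, 3.14, 3.14, 3.14].

INTERFACE

Orientations are given as a unit quaternion [w, x, y, z].
In Python, from station import ctrl gives the robot as it stands.
- The arm moves only by the tool step_arm, never from a script. Its argument "rows" is a list of rows, each a list of 5 numbers: the closure, from 0 (fully open) to 1 (shut), then the shift along the tool's x, y, z in mm, then the turn about the tool's z in degrees. In form: [[jaw, x, y, z, twist], ...]. A call has 1 to 5 rows; each row shifts and turns the commanded pose from where the row before left it, along the tool's axes as they then stand; what a row does not reach is not made up. A row lasts 1/8 s, in which the tool goes at most 62.5 mm and 10.7 degrees, less where a joint would pass 70% of its speed; a pose out of reach is approached as far as the arm can. A call with a gripper value outside its range is refused whole. The fingers move at their own pace and stop on an object; the grip force is fixed at half the most. Time passes only in rows, so rows that do not move let the fingers close. It gives the time, the measured TCP pose, the force and the opening at its end, in the units of the state.
- ctrl.get_obs(): the state, without advancing time (a new reading comes with each control period).
- ctrl.grab_frame(name): name is "scene" or "side" or "wrist"; returns (picture, depth): 420x560x3 uint8, blue, green, red; 420x560 float32, m along the optical axis (not along the pixel's ray), 0 where there is no reading.
- ctrl.camera_info(name): a dict with "camera_matrix" (3x3 intrinsics, pixels), "R" (3x3) and "t" (3): a world point X has camera coordinates R X + t. Camera axes: x right, y down, z forward; pixel columns grow to the right and rows downward; lengths in m; the calibration is good to about 2 mm. A picture is of the moment at which its call begins: read the wrist's pose just before it. camera_info takes no time and is no camera call; for the wrist camera it gives the pose at the moment of the call.
- ctrl.finish_job(): hands the job in, once; it reports no verdict.
The state is a dict: "t": time; "q": joint angles; "qd": joint speeds; "tau": joint torques, N m; "tool_pos": TCP position; "tcp_rot": TCP orientation; "ft_force": force on the tool from outside, world axes, zero at the start; "ft_torque": the same for the moment, N m; "grip_width": finger opening in m.
Only numpy, scipy, OpenCV 4.12 (cv2) and the standard library are available. Lean on these libraries where they do the work, as an engineer would, in place of code of your own. Each camera call takes 0.05 s, during which the arm holds its last target.

## Working session

There is one attempt and no reset: what is moved stays moved. The work goes in short steps, Python scripts to look and compute and a tool call to move; the robot and the scene stay as the last step left them, time stands still between calls to the robot, and variables do not carry over. Pictures are saved under pics/ and viewed, and the job is handed in when it is done.

Besides the shell and the picture viewer there is one more tool, called after "Request:" as name([rows], argument=value, ...), one row to a line, values as JSON. step_arm: Moves the arm, as the interface text tells. Its arguments: {"type":"object","properties":{"rows":{"type":"array","items":{"type":"array","items":{"type":"number"}}}},"required":["rows"]}

```bash
ls; mkdir -p pics; python3 - <<'E'
from station import ctrl
import cv2,numpy as np
print(ctrl.get_obs())
for n in ["scene","side"]:
    p,d=ctrl.grab_frame(n); cv2.imwrite(f"pics/{n}0.png",p); np.save(f"pics/{n}0.npy",d)
    i=ctrl.camera_info(n); print(n,i)
print(ctrl.hold_point_z)
E
```

```text
pics
{'t': 0.0, 'q': array([ 1.12809598e+00,  2.64768290e-01,  1.60535375e+00, -8.38899044e-06,
        1.27369485e+00, -3.69156101e-02]), 'qd': array([-0.00035312,  0.00073772, -0.00046111,  0.00124361,  0.00076935,
       -0.00013218]), 'tau': array([-7.75492317e-04, -5.15122998e+01, -3.67300808e+01,  1.82665640e-04,
        1.32045770e-02,  1.96647801e-05]), 'tool_pos': array([0.2661551 , 0.61952899, 0.22996275]), 'tcp_rot': array([-2.60251182e-04,  2.01501876e-01,  9.79487497e-01, -1.08124498e-03]), 'ft_force': array([-0.3256411 , -0.62979308,  0.01013346]), 'ft_torque': array([-0.03333602,  0.0373533 ,  0.03839519]), 'grip_width': 0.08573286043460142}
scene {'camera_matrix': array([[430.90822752,   0.        , 276.28729965],
       [  0.        , 430.90822752, 215.21426942],
       [  0.        ,   0.        ,   1.        ]]), 'R': array([[ 0.48598468, -0.87382528, -0.01575668],
       [-0.5089331 , -0.26829836, -0.81792609],
       [ 0.710497  ,  0.40551864, -0.5751075 ]]), 't': array([-0.20065257,  0.29627379,  0.97074794])}
side {'camera_matrix': array([[447.96474907,   0.        , 284.70637526],
       [  0.        , 447.96474907, 202.70444614],
       [  0.        ,   0.        ,   1.        ]]), 'R': array([[ 0.99974613, -0.00395888, -0.02218111],
       [-0.02158361, -0.45082201, -0.89235288],
       [-0.00646701,  0.89260509, -0.450793  ]]), 't': array([-0.43587504,  0.08760786,  1.34972732])}
0.0187
```

View pics/scene0.png

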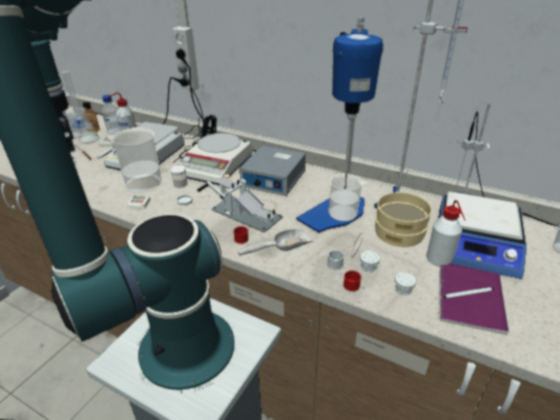

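View pics/side0.png

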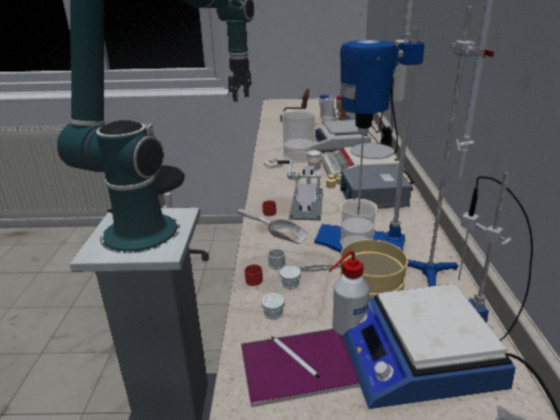

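The scene view shows the lid at about (184,200), the turner around (248,203), the open tin at (336,260) and the closed tins at (370,260) and (405,283). Red look-alikes are at (241,235) and (352,281). Next I'll measure positions from the depth.

```bash
cat > h.py <<'E'
import numpy as np,cv2
from station import ctrl
def cloud(d,i):
    K=i["camera_matrix"];R=i["R"];t=i["t"]
    v,u=np.mgrid[:d.shape[0],:d.shape[1]]
    P=np.stack([(u-K[0,2])/K[0,0]*d,(v-K[1,2])/K[1,1]*d,d],-1)
    W=(P-t)@R
    W[d<=0]=np.nan
    return W
def proj(X,i):
    c=np.asarray(X)@i["R"].T+i["t"]; p=c@i["camera_matrix"].T
    return p[...,:2]/p[...,2:]
def ray(u,v,z,i):
    K=i["camera_matrix"];R=i["R"];t=i["t"]
    d=R.T@np.array([(u-K[0,2])/K[0,0],(v-K[1,2])/K[1,1],1]); o=-R.T@t
    return o+d*(z-o[2])/d[2]
E
python3 - <<'E'
from h import *
for n,bx in [("scene",[(160,170,120,75),(310,235,120,75)]),("side",[(230,130,120,100),(230,230,100,100)])]:
    i=ctrl.camera_info(n);d=np.load(f"pics/{n}0.npy");W=cloud(d,i);p=cv2.imread(f"pics/{n}0.png")
    for k,(x,y,w,h) in enumerate(bx):
        c=cv2.resize(p[y:y+h,x:x+w],(w*6,h*6),interpolation=cv2.INTER_CUBIC); cv2.imwrite(f"pics/{n}c{k}.png",c[:600])
    for u,v in ([(184,200),(336,257),(336,262),(370,258),(405,279),(275,218),(215,208),(234,185),(250,200)] if n=="scene" else [(314,157),(277,257),(290,273),(273,300),(306,210)]):
        print(n,u,v,W[v,u].round(4))
E
```

```text
scene 184 200 [0.4749 0.3942 0.0008]
scene 336 257 [ 0.4331 -0.1793  0.0092]
scene 336 262 [ 0.3916 -0.1952  0.0296]
scene 370 258 [ 0.4397 -0.2722  0.0382]
scene 405 279 [ 0.4038 -0.376   0.0383]
scene 275 218 [0.5196 0.0639 0.0072]
scene 215 208 [0.4747 0.2636 0.0092]
scene 234 185 [0.5105 0.2057 0.0939]
scene 250 200 [0.514  0.1508 0.0519]
side 314 157 [0.5514 0.4457 0.0562]
side 277 257 [ 0.4149 -0.1626  0.0075]
side 290 273 [ 0.4485 -0.2828  0.041 ]
side 273 300 [ 0.4095 -0.381   0.04  ]
side 306 210 [0.5028 0.0592 0.0308]
```

View pics/scenec0.png

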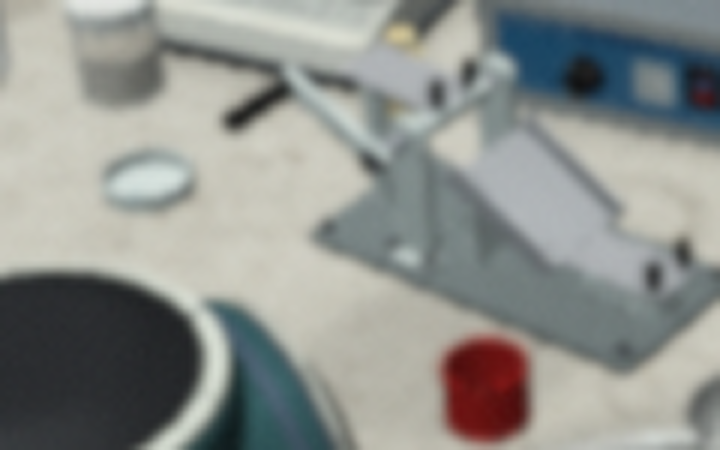

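View pics/scenec1.png

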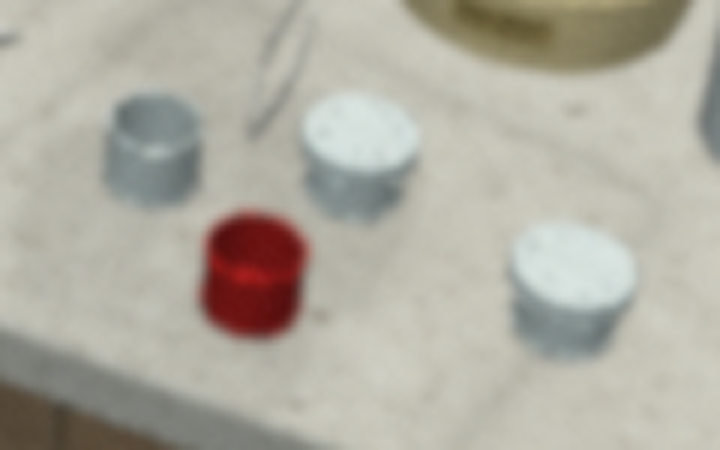

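View pics/sidec0.png

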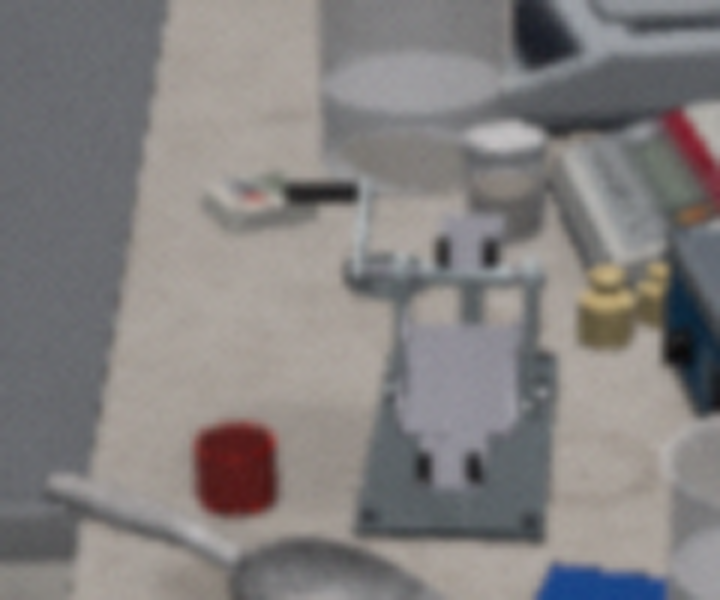

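```bash
python3 - <<'E'
from h import *
p,d=ctrl.grab_frame("wrist"); cv2.imwrite("pics/w0.png",p);np.save("pics/w0.npy",d)
i=ctrl.camera_info("wrist"); print(i); np.save("pics/w0i.npy",i,allow_pickle=True)
i=ctrl.camera_info("scene")
for u,v,z in [(212,209.2,.008),(264.2,231.7,.008),(280,215,.008),(184.5,200,.006)]: print(ray(u,v,z,i).round(4))
i=ctrl.camera_info("side")
for u,v,z in [(289.7,219.5,.008),(320.7,219.5,.008),(322,189,.008)]: print(ray(u,v,z,i).round(4))
W=cloud(np.load("pics/scene0.npy"),ctrl.camera_info("scene"))
for n,x,y in [("tin",.41,-.18),("b",.44,-.275),("c",.40,-.378)]:
  m=(abs(W[...,0]-x)<.05)&(abs(W[...,1]-y)<.045)&(W[...,2]>.030)&(W[...,2]<.045)
  q=W[m]; print(n,len(q),q.mean(0),q.min(0),q.max(0))
E
```

```text
{'camera_matrix': array([[354.78233981,   0.        , 280.62280532],
       [  0.        , 354.78233981, 212.56992125],
       [  0.        ,   0.        ,   1.        ]]), 'R': array([[ 0.394865  ,  0.91873833, -0.00122517],
       [ 0.87704378, -0.37654724,  0.29833939],
       [ 0.2736345 , -0.11887831, -0.95445907]]), 't': array([-0.67406158, -0.03825715,  0.37986802])}
[0.4658 0.2694 0.008 ]
[0.4411 0.0574 0.008 ]
[0.5404 0.0573 0.008 ]
[0.4697 0.3869 0.006 ]
[0.4517 0.042  0.008 ]
[0.5469 0.0378 0.008 ]
[0.5682 0.258  0.008 ]
tin 67 [ 0.40988043 -0.18559249  0.03346425] [ 0.38870641 -0.2075693   0.03011373] [ 0.43596722 -0.164446    0.0372778 ]
b 224 [ 0.44248879 -0.27063183  0.03688179] [ 0.41812793 -0.29541969  0.03020849] [ 0.47290468 -0.24501678  0.041113  ]
c 268 [ 0.40272376 -0.37717665  0.03676327] [ 0.37869423 -0.40200221  0.0300458 ] [ 0.43376403 -0.35146314  0.04168531]
```

View pics/w0.png

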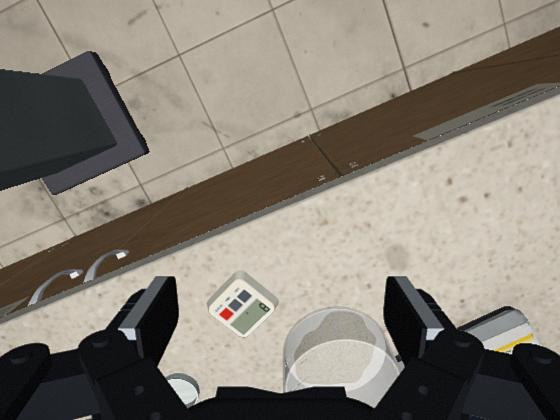

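```bash
python3 - <<'E'
from h import *
W=cloud(np.load("pics/scene0.npy"),ctrl.camera_info("scene"))
m=(W[...,0]>.25)&(W[...,0]<.75)&(W[...,2]>.02)&(W[...,2]<.5)
for y in np.arange(-.2,.8,.05):
  for x in np.arange(.25,.75,.1):
    k=m&(abs(W[...,1]-y)<.025)&(abs(W[...,0]-x)<.05)
    if k.sum()>3: print(round(x,2),round(y,2),np.percentile(W[...,2][k],98).round(3),end='; ')
  print()
# red
p=cv2.imread("pics/scene0.png").astype(int)
r=(p[...,2]>110)&(p[...,1]<60)&(abs(W[...,1])<.4)&(W[...,2]>.03)
for s in (W[...,1]<-.1,W[...,1]>0): print(W[r&s].mean(0))
E
```

```text
0.35 -0.2 0.037; 0.45 -0.2 0.036; 0.65 -0.2 0.498; 
0.35 -0.15 0.035; 0.45 -0.15 0.037; 0.55 -0.15 0.498; 0.65 -0.15 0.487; 
0.45 -0.1 0.026; 0.55 -0.1 0.497; 0.65 -0.1 0.379; 
0.35 -0.05 0.032; 0.45 -0.05 0.033; 0.55 -0.05 0.498; 0.65 -0.05 0.484; 
0.35 -0.0 0.048; 0.45 -0.0 0.033; 
0.25 0.05 0.048; 0.35 0.05 0.05; 0.45 0.05 0.046; 0.55 0.05 0.045; 
0.35 0.1 0.036; 0.45 0.1 0.041; 0.55 0.1 0.046; 0.65 0.1 0.086; 
0.35 0.15 0.034; 0.45 0.15 0.069; 0.55 0.15 0.069; 0.65 0.15 0.086; 
0.45 0.2 0.101; 0.55 0.2 0.106; 0.65 0.2 0.086; 
0.45 0.25 0.119; 0.55 0.25 0.098; 0.65 0.25 0.086; 
0.65 0.3 0.045; 
0.55 0.35 0.03; 0.65 0.35 0.065; 
0.55 0.4 0.037; 0.65 0.4 0.079; 
0.55 0.45 0.07; 0.65 0.45 0.082; 
0.45 0.5 0.189; 0.55 0.5 0.068; 0.65 0.5 0.067; 
0.25 0.55 0.326; 0.45 0.55 0.186; 0.55 0.55 0.189; 0.65 0.55 0.067; 
0.25 0.6 0.497; 0.45 0.6 0.187; 0.55 0.6 0.188; 
0.45 0.65 0.19; 0.55 0.65 0.189; 0.65 0.65 0.09; 
0.65 0.7 0.09; 
0.55 0.75 0.047; 
[ 0.34660474 -0.25546515  0.03386081]
[0.39026579 0.10659346 0.03299479]
```

Request:
step_arm([
  [0, -55, -26, 0, 0],
  [0, -55, -26, 0, 0],
  [0, -55, -26, 0, 0],
  [0, -55, -26, 0, 0],
  [0, -55, -26, 0, 0],
])

```text
t: 0.78
tool_pos: [0.4687, 0.3905, 0.231]
tcp_rot: [-0.0, 0.201, 0.98, -0.0]
ft_force: [0.4, 0.1, 0.3]
grip_width: 0.0852
```

Request:
step_arm([
  [0, 0, 0, 0, 10.4],
  [0, 0, 0, 0, 10.4],
  [0, 0, 0, 0, 10.4],
  [0, 0, 0, 0, 10.4],
  [0, 0, 0, 0, 10.4],
])

```text
t: 1.4
tool_pos: [0.4676, 0.3919, 0.2308]
tcp_rot: [-0.0, 0.613, 0.79, -0.0]
ft_force: [0.3, -0.5, 0.1]
grip_width: 0.0855
```

Request:
step_arm([
  [0, 0, 0, 0, 10.4],
  [0, 0, 0, 0, 10.4],
  [0, 0, 0, 0, 0],
])

```text
t: 1.78
tool_pos: [0.4676, 0.392, 0.2308]
tcp_rot: [-0.0, 0.743, 0.67, -0.0]
ft_force: [-0.7, 0.0, 0.1]
grip_width: 0.0854
```

```bash
cat >> h.py <<'E'
def wshot(n):
    i=ctrl.camera_info("wrist"); p,d=ctrl.grab_frame("wrist"); cv2.imwrite(f"pics/{n}.png",p)
    np.savez(f"pics/{n}.npz",d=d,**i); return p,d,i
def load(n):
    z=np.load(f"pics/{n}.npz"); return cv2.imread(f"pics/{n}.png"),z["d"],{k:z[k] for k in("camera_matrix","R","t")}
E
python3 -c "
from h import *
print(ctrl.get_obs()['tool_pos'],ctrl.get_obs()['tcp_rot'])
p,d,i=wshot('w1')"
```

```text
[0.46760664 0.39200101 0.23084593] [-2.43571567e-05  7.42807485e-01  6.69504968e-01 -3.71592418e-04]
```

View pics/w1.png

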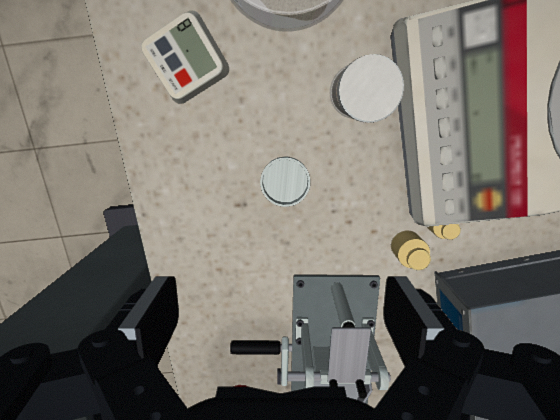

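The wrist view shows the lid at (285,181), the handle at (255,348), the bed at (349,355), and the turner's rear base edge from (293,276) to (379,276).

```bash
python3 - <<'E'
from h import *
p,d,i=load('w1'); W=cloud(d,i)
c=p[130:230,230:340]; cv2.imwrite("pics/w1c.png",cv2.resize(c,None,fx=5,fy=5,interpolation=cv2.INTER_CUBIC))
c=p[260:420,210:400]; cv2.imwrite("pics/w1d.png",cv2.resize(c,None,fx=3.7,fy=3.7,interpolation=cv2.INTER_CUBIC))
m=(abs(W[...,0]-.47)<.06)&(abs(W[...,1]-.387)<.06)&(W[...,2]>.007)&(W[...,2]<.02)
q=W[m];print(len(q)); 
(x,y),r=cv2.minEnclosingCircle(q[:,:2].astype(np.float32)); print("lid rim",x,y,r)
for z in(0.012,):print(ray(285.5,181,z,i))
print("bench",np.nanmedian(W[100:160,150:260,2]))
m=(abs(W[...,1]-.22)<.1)&(abs(W[...,0]-.5)<.12)&(W[...,2]>.08)
ii=np.argwhere(m);print(ii.min(0),ii.max(0))
E
```

```text
398
lid rim 0.47084370255470276 0.3879906237125397 0.026362454518675804
[0.47181676 0.38915288 0.012     ]
bench 0.0002923790226685134
[318 230] [398 390]
```

View pics/w1c.png

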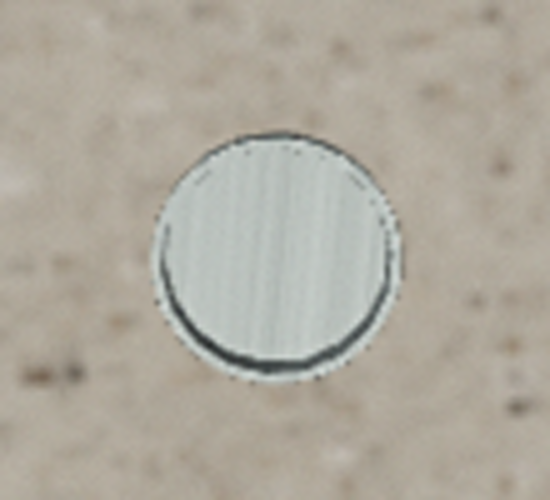

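View pics/w1d.png

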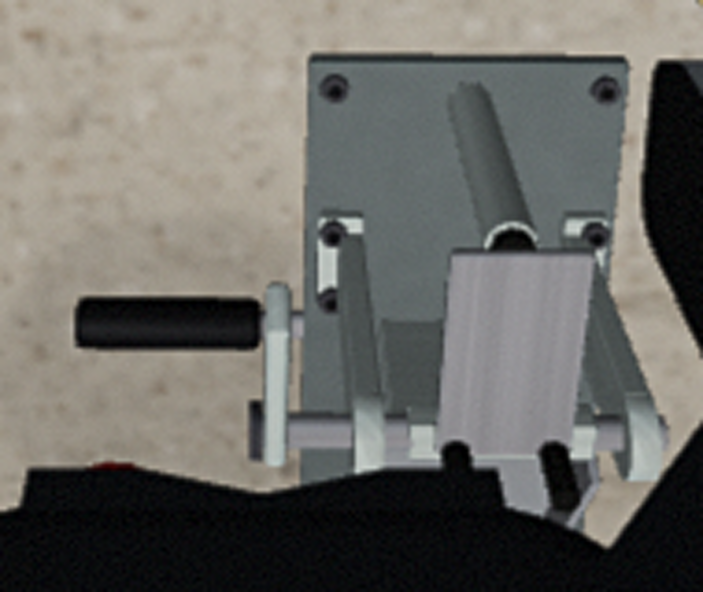

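```bash
python3 - <<'E'
from h import *
p,d,i=load('w1'); W=cloud(d,i)
f=lambda a,b,z: ray(a/3.7+210-.4,b/3.7+260-.4,z,i)
for nm,a,b,z in [("bL",310,57,.008),("bR",628,60,.008),("bedBL",452,252,.092),("bedBR",593,252,.092),("bedFL",440,450,.092),("bedFR",574,455,.092),("hL",76,323,.1065),("hR",260,323,.1065),("axL",265,432,.086),("axR",620,432,.086),]:
    print(nm,f(a,b,z).round(4))
for a,b in [(168,323),(520,350)]: print(W[int(b/3.7+260),int(a/3.7+210)])
m=(abs(W[...,1]-.23)<.06)&(abs(W[...,0]-.52)<.03)&(W[...,2]>.087)&(W[...,2]<.095)
print(np.median(W[m],0))
E
```

```text
bL [0.4698 0.2783 0.008 ]
bR [0.5675 0.2672 0.008 ]
bedBL [0.5014 0.2643 0.092 ]
bedBR [0.5365 0.2607 0.092 ]
bedFL [0.4945 0.2037 0.092 ]
bedFR [0.5297 0.1985 0.092 ]
hL [0.4083 0.2642 0.1065]
hR [0.4526 0.2596 0.1065]
axL [0.4486 0.2089 0.086 ]
axR [0.5434 0.1991 0.086 ]
[0.43224746 0.27012968 0.11730237]
[0.51652871 0.23525309 0.09417287]
[0.51564125 0.21397971 0.0930486 ]
```

Request:
step_arm([
  [0, -3.6, 3.8, 50, 0],
  [0, 0, 0, 50, 0],
  [0, 0, 0, 50, 0],
  [0, 0, 0, 45, 0],
  [0, 0, 0, 0, 0],
])

```text
t: 2.45
tool_pos: [0.4676, 0.3855, 0.0317]
tcp_rot: [-0.0, 0.743, 0.67, -0.005]
ft_force: [-0.7, 0.4, -1.0]
grip_width: 0.0856
```

```bash
python3 -c "
from h import *
p,d,i=wshot('w2')"
```

```text
(no output)
```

View pics/w2.png

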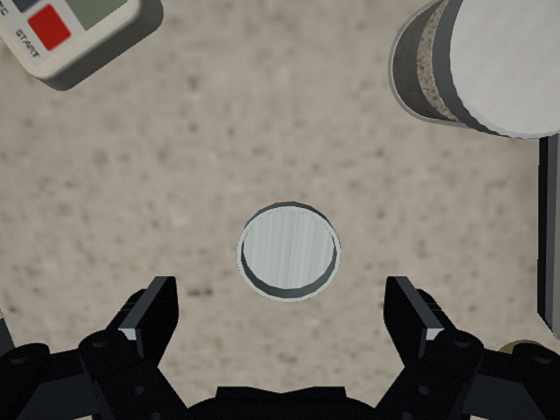

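```bash
python3 - <<'E'
from h import *
p,d,i=load('w2'); print(ray(288.7,253.5,.012,i), proj(np.array([.4676,.3855,.0317]),i),proj(np.array([.471,.388,.012]),i))
o=ctrl.get_obs();print(o['tool_pos'],o['tcp_rot'])
W=cloud(d,i)
m=(abs(W[...,0]-.47)<.06)&(abs(W[...,1]-.387)<.04)&(W[...,2]>.008)&(W[...,2]<.02)
print(cv2.minEnclosingCircle(W[m][:,:2].astype(np.float32)))
E
```

```text
[0.47144743 0.38912234 0.012     ] [281.5706582  279.85122539] [288.0240737  255.63487744]
[0.46981491 0.38713834 0.034726  ] [-1.81771223e-04  7.42805907e-01  6.69503137e-01 -2.21374522e-03]
((0.4709852933883667, 0.38777709007263184), 0.026436245068907738)
```

Request:
step_arm([
  [0, 1.5, 1.3, 12, 0],
  [0, 0, 0, 12, 0],
  [0.2, 0, 0, 8, 0],
  [0.2, 0, 0, 0, 0],
  [0.2, 0, 0, 0, 0],
])

```text
t: 3.12
tool_pos: [0.4728, 0.3897, 0.0045]
tcp_rot: [0.0, 0.743, 0.669, 0.0]
ft_force: [-0.4, 0.1, 0.2]
grip_width: 0.0682
```

Request:
step_arm([
  [0.2, -1.2, -1.5, 3, 0],
  [0.25, 0, 0, 2, 0],
  [0.3, 0, 0, 0, 0],
  [0.3, 0, 0, 0, 0],
])

```text
t: 3.62
tool_pos: [0.4711, 0.3885, -0.0007]
tcp_rot: [0.0, 0.743, 0.669, 0.0]
ft_force: [0.3, -0.5, -0.2]
grip_width: 0.0597
```

```bash
python3 -c "
from h import *
o=ctrl.get_obs();print(o['tool_pos'],o['ft_force'])
p,d,i=wshot('w3')"
```

```text
[ 0.47107724  0.38854622 -0.00068461] [ 0.26024689 -0.45457661 -0.15139769]
```

View pics/w3.png

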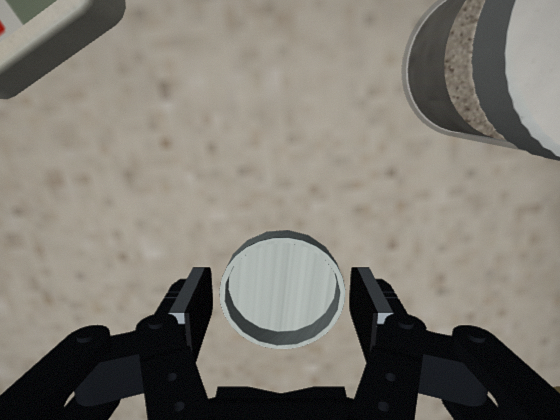

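Request:
step_arm([
  [0.5, 0, 0, 0, 0],
  [1, 0, 0, 0, 0],
  [1, 0, 0, 0, 0],
  [1, 0, 0, -4, 0],
  [1, 0, 0, -4, 0],
])

```text
t: 4.3
tool_pos: [0.4706, 0.3881, 0.007]
tcp_rot: [-0.0, 0.743, 0.669, -0.001]
ft_force: [0.6, -0.3, -0.9]
grip_width: 0.0493
```

Request:
step_arm([
  [1, 0, 0, -50, 0],
  [1, 0, 0, -50, 0],
  [1, -28, 13, -50, 0],
  [1, -28, 13, -30, 0],
  [1, -28, 13, 0, 0],
])

```text
t: 4.92
tool_pos: [0.5032, 0.3013, 0.1916]
tcp_rot: [0.001, 0.743, 0.669, 0.004]
ft_force: [-0.5, 0.1, -0.7]
grip_width: 0.0498
```

Request:
step_arm([
  [1, 0, 0, 0, 0],
  [1, 0, 0, 0, 0],
])

```text
t: 5.18
tool_pos: [0.5004, 0.3009, 0.1868]
tcp_rot: [-0.0, 0.744, 0.669, -0.0]
ft_force: [-1.2, 0.5, 0.0]
grip_width: 0.0494
```

```bash
python3 -c "
from h import *
o=ctrl.get_obs();print(o['tool_pos'],o['tcp_rot'],o['ft_force'])
p,d,i=wshot('w4')"
```

```text
[0.50044902 0.3009414  0.18678699] [-3.73014415e-04  7.43606682e-01  6.68617093e-01 -3.81694557e-04] [-1.17190235  0.5343492   0.00287836]
```

View pics/w4.png

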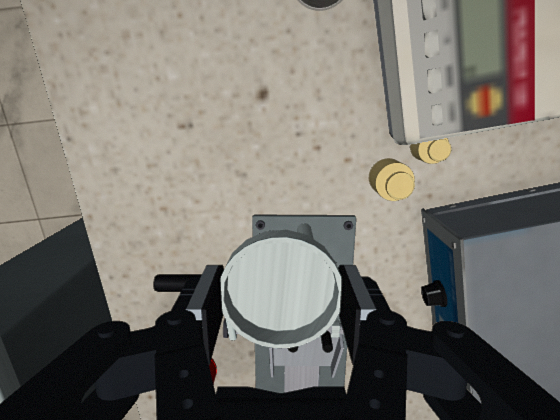

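```bash
python3 - <<'E'
from h import *
p,d,i=load('w4')
c=p[200:400,140:380]; cv2.imwrite("pics/w4c.png",cv2.resize(c,None,fx=3,fy=3,interpolation=cv2.INTER_CUBIC))
a,b=ray(253-.3,215-.3,.008,i),ray(356,215-.3,.008,i);print(a,b,np.degrees(np.arctan2(*(b-a)[1::-1])))
E
```

```text
[0.47058844 0.27766277 0.008     ] [0.56833725 0.26727282 0.008     ] -6.067318817780205
```

View pics/w4c.png

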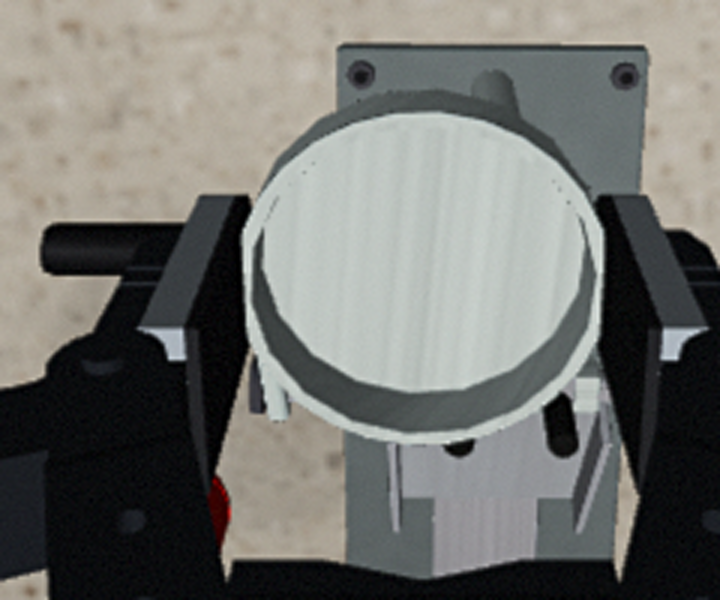

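```bash
python3 - <<'E'
from h import *
from scipy.spatial.transform import Rotation
p,d,i=load('w4')
for u,v in[(555,403),(458,440)]: print(ray(140+u/3-.3,200+v/3-.3,.108,i))
p,d,i1=load('w1')
for u,v in[(457,446),(553,449)]: print('w1',ray(210+u/3.7-.4,260+v/3.7-.4,.108,i1))
o=ctrl.get_obs();q=o['tcp_rot'];R=Rotation.from_quat([*q[1:],q[0]]).as_matrix();print(R.round(4))
E
```

```text
[0.52289792 0.21185622 0.108     ]
[0.49829939 0.20366391 0.108     ]
w1 [0.49770518 0.21953522 0.108     ]
w1 [0.52143112 0.21615315 0.108     ]
[[ 1.052e-01  9.945e-01 -1.200e-03]
 [ 9.945e-01 -1.052e-01 -2.000e-04]
 [-3.000e-04 -1.200e-03 -1.000e+00]]
```

```bash
python3 - <<'E'
from h import *
p,d,i=load('w4')
for u,v in[(563,445)]: print(ray(140+u/3-.3,200+v/3-.3,.108,i))
for u,v in[(556,402)]: print(ray(140+u/3-.3,200+v/3-.3,.092,i))
p,d,i1=load('w1')
for u,v in[(457,448),(553,448)]: print('w1',ray(210+u/3.7-.4,260+v/3.7-.4,.092,i1))
for u,v in[(570,495)]: print('w1',ray(210+u/3.7-.4,260+v/3.7-.4,.108,i1))
E
```

```text
[0.52402356 0.19946378 0.108     ]
[0.52423673 0.20022885 0.092     ]
w1 [0.49902524 0.20392797 0.092     ]
w1 [0.52423064 0.20131615 0.092     ]
w1 [0.52515499 0.20141004 0.108     ]
```

Request:
step_arm([
  [1, -34, 11, 0, 0],
  [1, -34, 11, 20, 0],
  [1, 0, 0, 35, 0],
  [1, 0, 0, 20, 0],
  [1, 0, 0, 0, 0],
])

```text
t: 5.85
tool_pos: [0.5134, 0.2309, 0.1096]
tcp_rot: [-0.001, 0.743, 0.669, -0.003]
ft_force: [-0.1, 0.9, -0.2]
grip_width: 0.0496
```

```bash
python3 -c "
from h import *
o=ctrl.get_obs();print(o['tool_pos'],o['tcp_rot'],o['ft_force'])
p,d,i=wshot('w5')"
```

```text
[0.51336169 0.23093039 0.10958495] [-0.00108488  0.74309983  0.66917459 -0.00261484] [-0.11388668  0.90641839 -0.21798622]
```

View pics/w5.png

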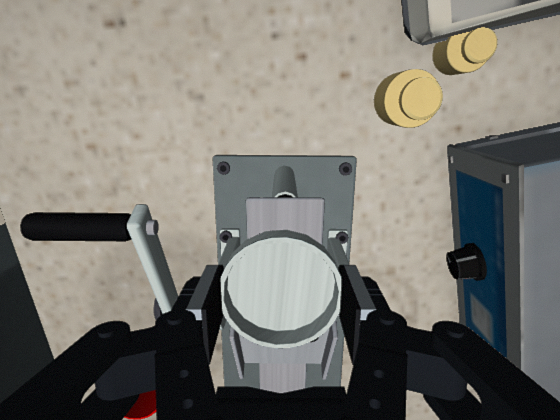

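```bash
python3 - <<'E'
from h import *
p,d,i=load('w5')
print(ctrl.get_obs()['tool_pos'])
for n,u,v,z in[("bedL",247,198,.092),("bedR",323.5,198,.092),("hL",22,226,.1065),("hR",133,227,.1065),("lidc",282,289,.122)]: print(n,ray(u,v,z,i).round(4))
W=cloud(d,i)
print(W[190:265:8,284]); print(W[215:245:5,80],W[215:245:5,110])
E
```

```text
[0.5146184  0.23137548 0.11118269]
bedL [0.5007 0.2657 0.092 ]
bedR [0.5362 0.262  0.092 ]
hL [0.4028 0.267  0.1065]
hR [0.4512 0.2616 0.1065]
lidc [0.5138 0.2334 0.122 ]
[[0.51804542 0.26503707 0.08101569]
 [0.51800463 0.26525408 0.09699689]
 [0.51761901 0.26148147 0.09694835]
 [0.51725723 0.25798188 0.09793358]
 [0.51682705 0.25372954 0.0967403 ]
 [0.51698888 0.25595603 0.11345555]
 [0.51692068 0.25560264 0.12159063]
 [0.51618525 0.2480281  0.11164305]
 [0.51579671 0.24422058 0.11142571]
 [0.51544897 0.24085322 0.11228003]]
[[0.43479188 0.27148879 0.11476476]
 [0.43408503 0.26933241 0.11458237]
 [0.43489248 0.2678394  0.11677575]
 [0.4348608  0.26599179 0.1176461 ]
 [0.43471451 0.26409458 0.11833634]
 [0.43250381 0.26113577 0.11586666]] [[0.44650763 0.26997287 0.11382818]
 [0.44687301 0.26831642 0.11548335]
 [0.44708516 0.26660452 0.11684541]
 [0.44697563 0.26473026 0.11761672]
 [0.4465284  0.26266069 0.11778115]
 [0.44438398 0.25953503 0.1149354 ]]
```

Request:
step_arm([
  [1, 0, 0, 6, 0],
  [1, 0, 0, 5, 0],
  [1, 0, 0, 3, 0],
  [1, 0, 0, 0, 0],
])

```text
t: 6.4
tool_pos: [0.5156, 0.2309, 0.0982]
tcp_rot: [-0.0, 0.743, 0.669, -0.0]
ft_force: [0.2, 0.0, 0.2]
grip_width: 0.0495
```

Request:
step_arm([
  [1, 0, 0, 1.5, 0],
  [1, 0, 0, 1.5, 0],
  [1, 0, 0, 0, 0],
])

```text
t: 6.78
tool_pos: [0.5157, 0.2309, 0.0953]
tcp_rot: [0.0, 0.743, 0.669, 0.0]
ft_force: [0.1, -0.4, -1.1]
grip_width: 0.0492
```

```bash
python3 -c "
from h import *
o=ctrl.get_obs();print(o['tool_pos'],o['tcp_rot'],o['ft_force'])
p,d,i=ctrl.grab_frame('side')[0],0,0
cv2.imwrite('pics/s6.png',cv2.resize(p[140:220,260:360],None,fx=6,fy=6,interpolation=2))
p=ctrl.grab_frame('scene')[0]
cv2.imwrite('pics/sc6.png',cv2.resize(p[160:240,195:295],None,fx=6,fy=6,interpolation=2))
wshot('w6')"
```

```text
[0.51570931 0.23091629 0.09529952] [1.12701601e-05 7.43462784e-01 6.68777308e-01 2.98257047e-05] [ 0.09474977 -0.4252453  -1.05268417]
```

View pics/sc6.png

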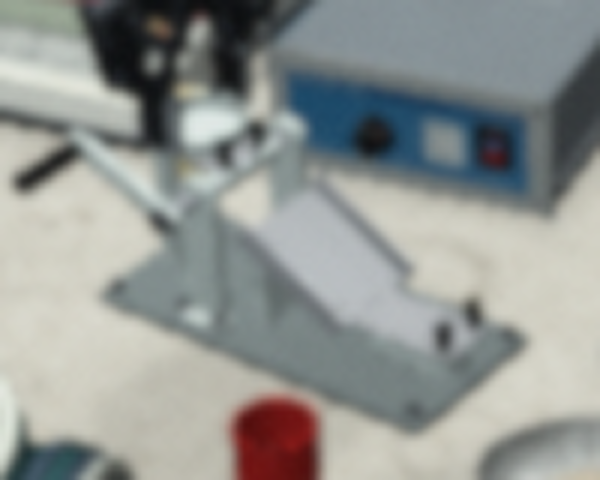

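View pics/w6.png

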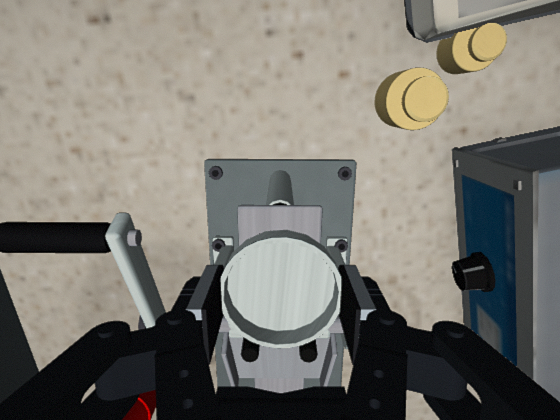

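Request:
step_arm([
  [1, 0, 0, 1, 0],
  [1, 0, 0, 1, 0],
  [1, 0, 0, 0, 0],
])

```text
t: 7.3
tool_pos: [0.5156, 0.2309, 0.0932]
tcp_rot: [-0.0, 0.743, 0.669, -0.0]
ft_force: [-0.1, 0.4, -0.4]
grip_width: 0.0492
```

Request:
step_arm([
  [1, 0, 0, 1, 0],
  [1, 0, 0, 0, 0],
  [1, 0, 0, 1, 0],
  [1, 0, 0, 0, 0],
])

```text
t: 7.8
tool_pos: [0.5158, 0.231, 0.0917]
tcp_rot: [0.0, 0.743, 0.669, 0.0]
ft_force: [-0.5, -0.8, 3.2]
grip_width: 0.0496
```

Request:
step_arm([
  [0.35, 0, 0, 0, 0],
  [0.28, 0, 0, 0, 0],
  [0.28, 0, 0, 0, 0],
  [0.28, 0, 0, -30, 0],
  [0.28, 0, 0, -40, 0],
])

```text
t: 8.43
tool_pos: [0.5144, 0.2304, 0.1603]
tcp_rot: [-0.001, 0.743, 0.669, -0.002]
ft_force: [0.5, 0.7, 0.8]
grip_width: 0.0616
```

Request:
step_arm([
  [0.28, 0, 0, -40, 0],
  [0.28, 0, 0, 0, 0],
  [0.28, 0, 0, 0, 0],
])

```text
t: 8.8
tool_pos: [0.5154, 0.2308, 0.2009]
tcp_rot: [-0.0, 0.743, 0.669, -0.0]
ft_force: [0.3, -0.0, -0.4]
grip_width: 0.0616
```

```bash
python3 -c "
from h import *
o=ctrl.get_obs();print(o['tool_pos'],o['tcp_rot'],o['ft_force'])
wshot('w7')"
```

```text
[0.51536482 0.23078237 0.20086807] [-5.77777198e-05  7.43450605e-01  6.68790806e-01 -2.26818847e-04] [ 0.26541601 -0.02955666 -0.35953147]
```

View pics/w7.png

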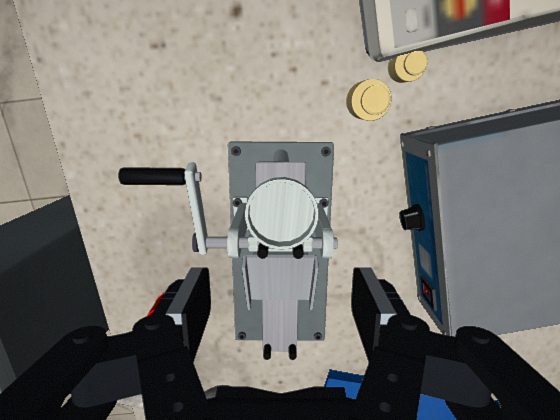

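```bash
python3 - <<'E'
from h import *
p,d,i=load('w7')
c=p[130:370,110:345]; cv2.imwrite("pics/w7c.png",cv2.resize(c,None,fx=2.5,fy=2.5,interpolation=2))
for n,u,v,z in[("BL",228.5,141.5,.008),("BR",334,142,.008),("FR",326,340,.008),("FL",235.5,340,.008),("hL",119,176,.1065),("hR",186,177,.1065),("pinL",268,355,.046),("pinR",293,354,.046),("lid",282,215,.1),("axR",330,244,.086),("axL",205,242,.086)]: print(n,ray(u,v,z,i).round(4))
W=cloud(d,i); print(W[176,[130,150,170]].round(4)); print(W[210,[270,282,295]]);print(W[165:180:4,[262,282,300],:].round(4).tolist())
E
```

```text
BL [0.4708 0.2767 0.008 ]
BR [0.5687 0.2658 0.008 ]
FR [0.5465 0.0488 0.008 ]
FL [0.446  0.0594 0.008 ]
hL [0.4087 0.2705 0.1065]
hR [0.4538 0.265  0.1065]
pinL [0.4846 0.0664 0.046 ]
pinR [0.5097 0.0649 0.046 ]
lid [0.5157 0.2291 0.1   ]
axR [0.5501 0.197  0.086 ]
axL [0.4531 0.2089 0.086 ]
[[0.419  0.2707 0.1129]
 [0.4321 0.2693 0.1127]
 [0.4452 0.2678 0.1126]]
[[0.5071901  0.23223697 0.09499845]
 [0.51594666 0.23141183 0.09533482]
 [0.52541544 0.23021609 0.09470748]]
[[[0.5052, 0.2654, 0.0929], [0.5193, 0.2637, 0.0916], [0.5321, 0.2625, 0.0925]], [[0.5048, 0.2624, 0.0921], [0.5191, 0.2609, 0.092], [0.5318, 0.2597, 0.0928]], [[0.5045, 0.2597, 0.0927], [0.5187, 0.2579, 0.0914], [0.5316, 0.2565, 0.091]], [[0.5041, 0.2566, 0.0918], [0.5185, 0.2559, 0.0955], [0.5313, 0.2539, 0.0925]]]
```

View pics/w7c.png

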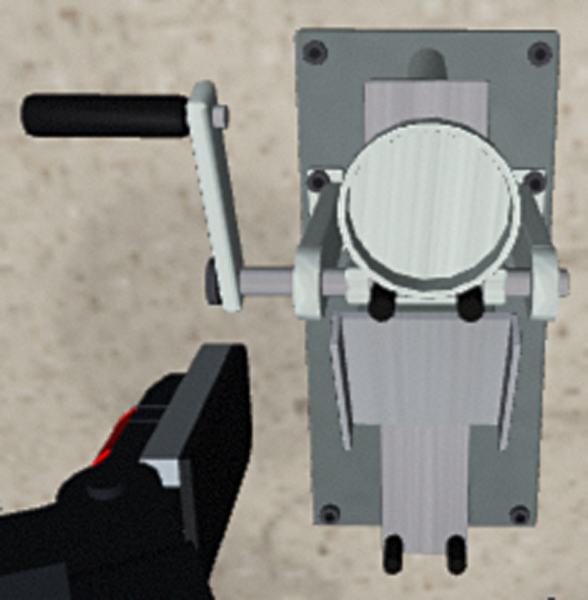

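Request:
step_arm([
  [0.28, 0, 0, 0, -10],
  [0.28, 0, 0, 0, -10],
  [0.28, 0, 0, 0, -10],
  [0.28, 0, 0, 0, -10],
  [0.28, 0, 0, 0, -10],
])

```text
t: 9.48
tool_pos: [0.5144, 0.2304, 0.1989]
tcp_rot: [-0.001, 0.388, 0.921, -0.001]
ft_force: [0.1, -0.4, -0.4]
grip_width: 0.0611
```

Request:
step_arm([
  [0.4, 0, 0, 0, -10],
  [0.5, 0, 0, 0, -10],
  [0.5, 0, 0, 0, -10],
  [0.5, 0, 0, 0, -10],
  [0.5, 30, 10, 0, 0],
])

```text
t: 10.1
tool_pos: [0.4868, 0.2432, 0.1992]
tcp_rot: [-0.001, 0.053, 0.999, -0.001]
ft_force: [-0.6, 0.7, -0.8]
grip_width: 0.0428
```

Request:
step_arm([
  [0.5, 30, 9, 0, 0],
  [0.5, 30, 9, 0, 0],
  [0.5, 0, 0, 0, 0],
  [0.5, 0, 0, 0, 0],
])

```text
t: 10.6
tool_pos: [0.429, 0.2679, 0.2002]
tcp_rot: [-0.0, 0.053, 0.999, -0.001]
ft_force: [0.1, -0.5, -0.2]
grip_width: 0.0425
```

```bash
python3 -c "
from h import *
o=ctrl.get_obs();print(o['tool_pos'],o['tcp_rot'],o['ft_force'],o['q'])
wshot('w8')"
```

```text
[0.42898954 0.2678994  0.20024829] [-4.78211239e-04  5.25696866e-02  9.98616981e-01 -5.69404259e-04] [ 0.0765271  -0.53813935 -0.1764268 ] [ 5.09292726e-01 -3.49998143e-02  1.99384906e+00 -4.90348163e-04
  1.18415956e+00 -9.56130492e-01]
```

View pics/w8.png

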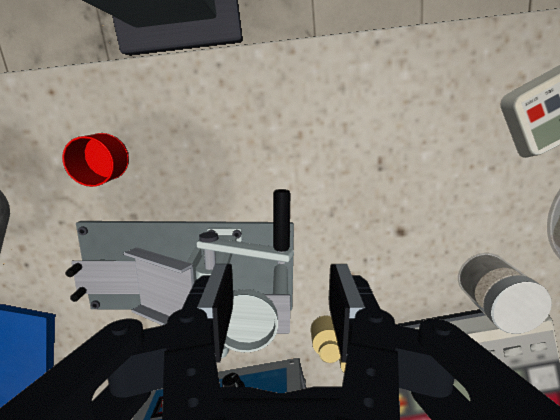

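```bash
python3 - <<'E'
from h import *
p,d,i=load('w8')
for v in(189,220,250): print(ray(282,v,.1065,i))
E
```

```text
[0.409481   0.27092774 0.1065    ]
[0.43174309 0.26860148 0.1065    ]
[0.45448145 0.26622545 0.1065    ]
```

Request:
step_arm([
  [0.5, 0, 0, 40, 0],
  [0.5, 0, 0, 40, 0],
  [0.5, 0, 0, 20, 0],
  [0.5, 0, 0, 7, 0],
  [0.5, 0, 0, 0, 0],
])

```text
t: 11.28
tool_pos: [0.4296, 0.268, 0.0941]
tcp_rot: [-0.0, 0.053, 0.999, -0.0]
ft_force: [0.2, -0.3, 0.5]
grip_width: 0.0425
```

Request:
step_arm([
  [0.7, 0, 0.5, 1, 0],
  [0.9, 0, 0, 0, 0],
  [1, 0, 0, 0, 0],
  [1, 0, 0, 0, 0],
  [1, 0, 0, 0, 0],
])

```text
t: 11.9
tool_pos: [0.43, 0.2683, 0.0945]
tcp_rot: [0.001, 0.053, 0.999, -0.0]
ft_force: [1.0, -5.2, 6.2]
grip_width: 0.0096
```

```bash
python3 -c "
import numpy as np
t=np.r_[np.arange(20,122,6),np.arange(125,151,3),150]
c=np.radians(t)
for k in range(len(t)-1): print(t[k],t[k+1],round(60*(np.cos(c[k+1])-np.cos(c[k])),1),round(-60*(np.sin(c[k+1])-np.sin(c[k])),1))"
```

```text
20 26 -2.5 -5.8
26 32 -3.0 -5.5
32 38 -3.6 -5.1
38 44 -4.1 -4.7
44 50 -4.6 -4.3
50 56 -5.0 -3.8
56 62 -5.4 -3.2
62 68 -5.7 -2.7
68 74 -5.9 -2.0
74 80 -6.1 -1.4
80 86 -6.2 -0.8
86 92 -6.3 -0.1
92 98 -6.3 0.5
98 104 -6.2 1.2
104 110 -6.0 1.8
110 116 -5.8 2.5
116 125 -8.1 4.8
125 128 -2.5 1.9
128 131 -2.4 2.0
131 134 -2.3 2.1
134 137 -2.2 2.2
137 140 -2.1 2.4
140 143 -2.0 2.5
143 146 -1.8 2.6
146 149 -1.7 2.6
149 150 -0.5 0.9
```

Request:
step_arm([
  [1, 0, -2.5, -5.8, 0],
  [1, 0, -3, -5.5, 0],
  [1, 0, 0, 0, 0],
])

```text
t: 12.28
tool_pos: [0.4293, 0.2638, 0.1049]
tcp_rot: [0.001, 0.053, 0.999, 0.001]
ft_force: [5.4, 1.2, -5.9]
grip_width: 0.0098
```

Forces are small, so I'll carry on.

Request:
step_arm([
  [1, 0, -3.6, -5.1, 0],
  [1, 0, -4.1, -4.7, 0],
  [1, 0, -4.6, -4.3, 0],
  [1, 0, 0, 0, 0],
])

```text
t: 12.78
tool_pos: [0.4282, 0.2531, 0.1199]
tcp_rot: [0.001, 0.053, 0.999, 0.002]
ft_force: [3.7, 5.6, -2.3]
grip_width: 0.0092
```

```bash
python3 -c "
from h import *
o=ctrl.get_obs();print(o['tool_pos'],o['tcp_rot'],o['ft_force'])
wshot('w9')
p=ctrl.grab_frame('scene')[0]
cv2.imwrite('pics/sc9.png',cv2.resize(p[160:240,195:295],None,fx=6,fy=6,interpolation=2))
"
```

```text
[0.42821046 0.25307497 0.11992804] [0.00105112 0.05322241 0.99857948 0.00229969] [ 3.69607539  5.588224   -2.33349595]
```

View pics/w9.png

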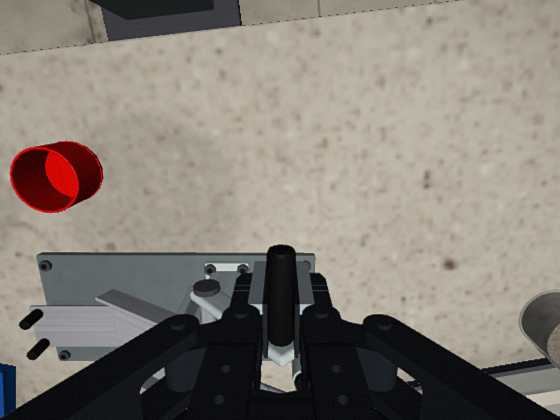

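View pics/sc9.png

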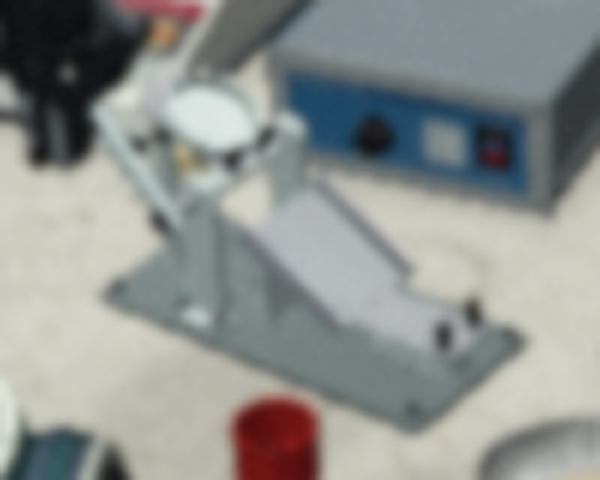

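The bed is up about 30° and the lid is held by the pins, so I'll keep swinging.

Request:
step_arm([
  [1, 0, -5, -3.8, 0],
  [1, 0, -5.4, -3.2, 0],
  [1, 0, -5.7, -2.7, 0],
  [1, 0, -5.9, -2, 0],
  [1, 0, -6.1, -1.4, 0],
])

```text
t: 13.5
tool_pos: [0.4256, 0.2288, 0.1363]
tcp_rot: [0.001, 0.054, 0.999, 0.006]
ft_force: [-7.2, 13.6, 21.4]
grip_width: 0.0091
```

Request:
step_arm([
  [1, 0, -6.2, -0.8, 0],
  [1, 0, -6.3, -0.1, 0],
  [1, 0, 0, 0, 0],
])

```text
t: 13.88
tool_pos: [0.4244, 0.2151, 0.1385]
tcp_rot: [0.002, 0.054, 0.999, 0.005]
ft_force: [-8.5, 7.0, 22.9]
grip_width: 0.0094
```

```bash
python3 -c "
from h import *
o=ctrl.get_obs();print(o['tool_pos'],o['tcp_rot'],o['ft_force'])
p=ctrl.grab_frame('scene')[0]
cv2.imwrite('pics/sc10.png',cv2.resize(p[160:240,195:295],None,fx=6,fy=6,interpolation=2))
"
```

```text
[0.42442097 0.21513602 0.13849188] [0.00153511 0.05379183 0.99853971 0.00474702] [-8.45958804  6.96402594 22.85802284]
```

View pics/sc10.png

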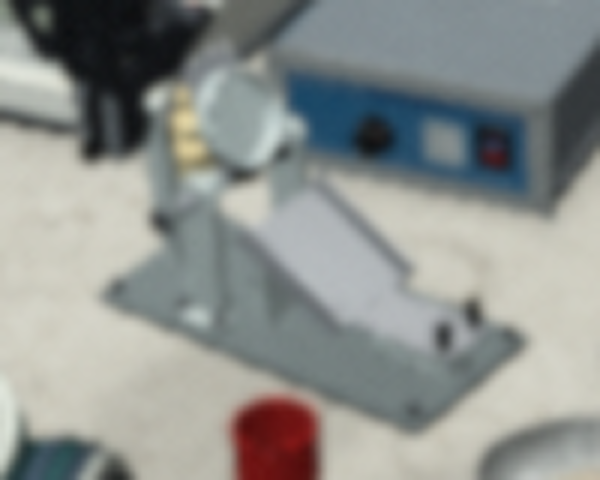

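Request:
step_arm([
  [0.7, 0, 0, 0, 0],
  [0.7, 0, 0, 0, 0],
  [0.7, 0, 0, 0, 0],
])

```text
t: 14.3
tool_pos: [0.4223, 0.2104, 0.1321]
tcp_rot: [-0.001, 0.053, 0.999, -0.0]
ft_force: [-0.2, -1.2, -0.6]
grip_width: 0.0259
```

```bash
python3 -c "
from h import *
o=ctrl.get_obs();print(o['tool_pos'],o['tcp_rot'],o['ft_force'])
wshot('w11')
p=ctrl.grab_frame('scene')[0]
cv2.imwrite('pics/sc11.png',cv2.resize(p[160:240,195:295],None,fx=6,fy=6,interpolation=2))
"
```

```text
[0.42230928 0.21036923 0.13210836] [-7.66157396e-04  5.27122740e-02  9.98609365e-01 -4.07204488e-04] [-0.17990172 -1.2459925  -0.61374094]
```

View pics/w11.png

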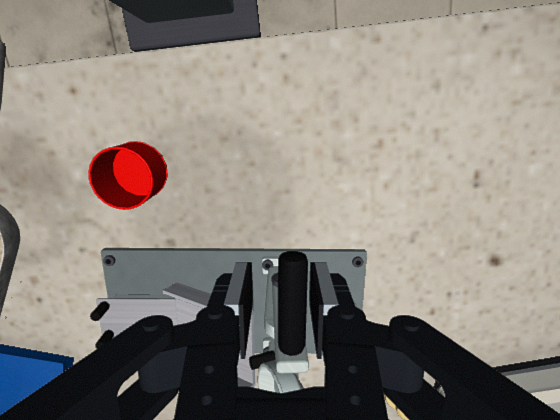

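View pics/sc11.png

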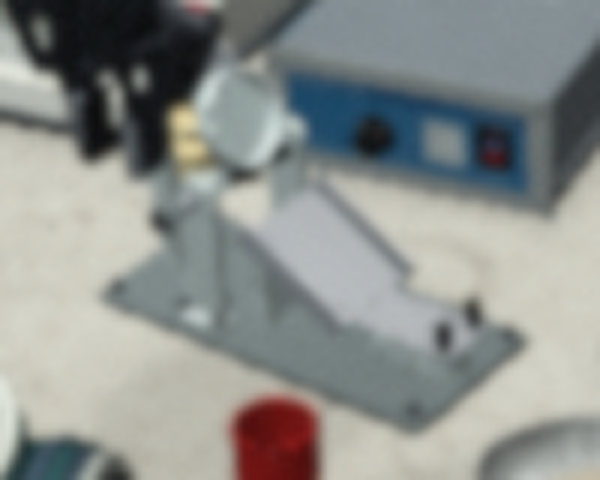

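Request:
step_arm([
  [0.7, 0, -3, 0, 0],
  [0.7, 0, -6.3, 0.2, 0],
  [0.7, 0, -6.2, 0.8, 0],
  [0.7, 0, -6.1, 1.4, 0],
  [0.7, 0, 0, 0, 0],
])

```text
t: 15.02
tool_pos: [0.4205, 0.1884, 0.13]
tcp_rot: [-0.0, 0.053, 0.999, -0.0]
ft_force: [-0.0, 0.2, -1.2]
grip_width: 0.0256
```

```bash
python3 -c "
from h import *
o=ctrl.get_obs();print(o['tool_pos'],o['tcp_rot'],o['ft_force'])
wshot('w12')
p=ctrl.grab_frame('scene')[0]
cv2.imwrite('pics/sc12.png',cv2.resize(p[160:240,195:295],None,fx=6,fy=6,interpolation=2))
"
```

```text
[0.42049294 0.18839094 0.13003445] [-2.14733570e-04  5.31249466e-02  9.98587794e-01 -3.33267215e-04] [-0.04094365  0.2170105  -1.19933705]
```

View pics/w12.png

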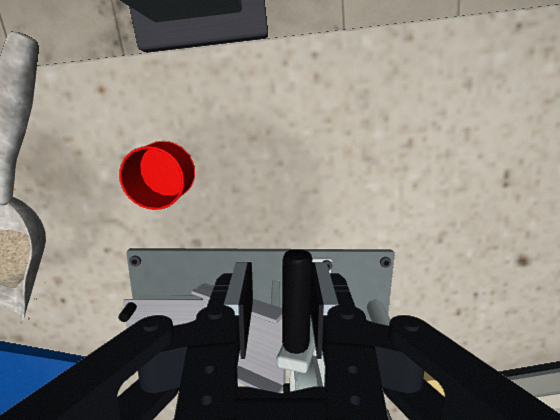

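View pics/sc12.png

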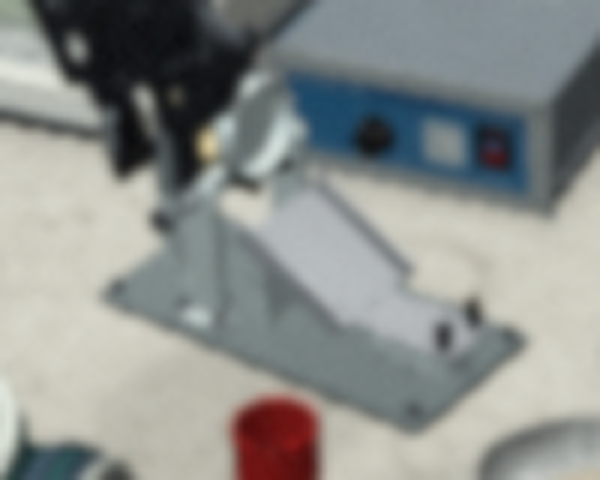

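Request:
step_arm([
  [0.7, 0, -4, 1.2, 0],
  [0.7, 0, -3.9, 1.5, 0],
  [0.7, 0, -3.8, 1.8, 0],
  [0.7, 0, -3.6, 2.1, 0],
  [0.7, 0, -3.5, 2.4, 0],
])

```text
t: 15.75
tool_pos: [0.4187, 0.1702, 0.1211]
tcp_rot: [-0.0, 0.053, 0.999, -0.0]
ft_force: [0.2, -0.2, 0.8]
grip_width: 0.0256
```

Request:
step_arm([
  [0.7, 0, -2.5, 1.8, 0],
  [0.7, 0, -2.4, 2, 0],
  [0.7, 0, -2.3, 2.1, 0],
  [0.7, 0, -2.2, 2.2, 0],
  [0.7, 0, -2.2, 2.4, 0],
])

```text
t: 16.38
tool_pos: [0.4175, 0.1588, 0.1106]
tcp_rot: [0.0, 0.053, 0.999, -0.0]
ft_force: [0.5, 0.7, 0.7]
grip_width: 0.0256
```

```bash
python3 -c "
from h import *
o=ctrl.get_obs();print(o['tool_pos'],o['tcp_rot'],o['ft_force'])
wshot('w13')
p=ctrl.grab_frame('scene')[0]
cv2.imwrite('pics/sc13.png',cv2.resize(p[160:240,195:295],None,fx=6,fy=6,interpolation=2))
"
```

```text
[0.41753688 0.15884558 0.11062845] [ 1.57341901e-06  5.27799297e-02  9.98606168e-01 -3.07227028e-06] [0.54900155 0.72738504 0.7380109 ]
```

View pics/w13.png

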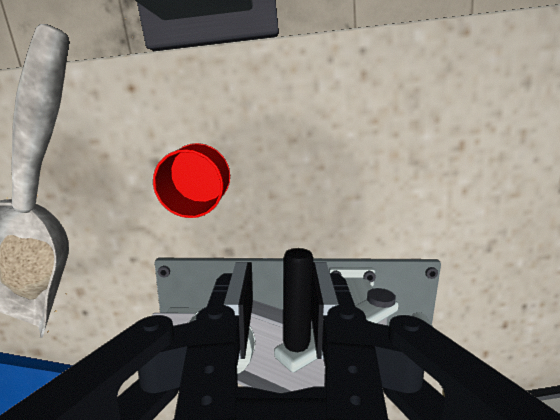

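View pics/sc13.png

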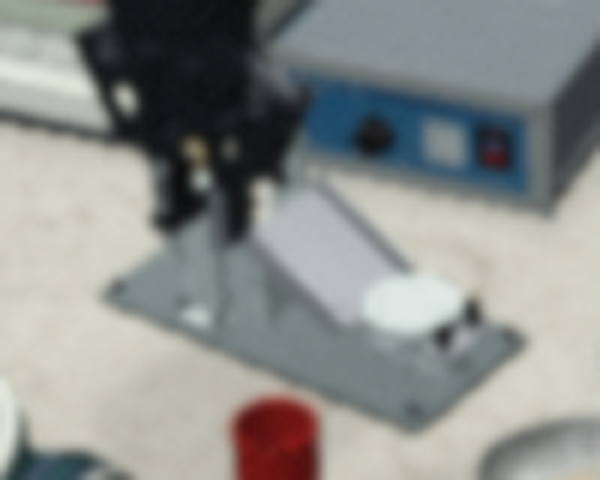

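The lid has toppled and rests on the landing. Next I finish the lever swing to its stop.

Request:
step_arm([
  [0.7, 0, -2.1, 2.4, 0],
  [0.7, 0, -2, 2.6, 0],
  [0.7, 0, -1.8, 2.7, 0],
  [0.7, 0, -2, 1, 0],
  [0.7, 0, 0, 0, 0],
])

```text
t: 17.1
tool_pos: [0.4172, 0.1533, 0.1029]
tcp_rot: [0.0, 0.054, 0.999, 0.002]
ft_force: [-2.1, 9.3, 3.2]
grip_width: 0.0258
```

Request:
step_arm([
  [0.6, 0, 6, 0, 0],
  [0.6, 0, 0, 0, 0],
  [0.6, 0, 0, -30, 0],
  [0.6, 0, 0, -40, 0],
  [0.6, 0, 0, -40, 0],
])

```text
t: 17.73
tool_pos: [0.4168, 0.1565, 0.2126]
tcp_rot: [-0.001, 0.053, 0.999, -0.001]
ft_force: [0.6, 1.3, 0.7]
grip_width: 0.0341
```

Request:
step_arm([
  [0.28, 0, 0, 0, 10],
  [0.28, 0, 0, 0, 10],
  [0.28, 0, 0, 0, 10],
  [0.28, 0, 0, 0, 10],
  [0.28, 0, 0, 0, 10],
])

```text
t: 18.35
tool_pos: [0.4171, 0.1566, 0.2116]
tcp_rot: [-0.0, 0.472, 0.881, -0.001]
ft_force: [-0.3, 0.1, -0.3]
grip_width: 0.0615
```

Request:
step_arm([
  [0.28, 0, 0, 0, 10],
  [0.28, 0, 0, 0, 10],
  [0.28, 0, 0, 0, 10],
  [0.28, 0, 0, 0, 10],
  [0.28, 0, 0, 0, 0],
])

```text
t: 18.98
tool_pos: [0.4171, 0.1567, 0.2117]
tcp_rot: [0.0, 0.743, 0.669, -0.0]
ft_force: [-0.6, 0.1, -0.6]
grip_width: 0.0613
```

Request:
step_arm([
  [0.28, -20, 30, 0, 0],
  [0.28, -20, 30, 0, 0],
  [0.28, -18, 30, 0, 0],
  [0.28, 0, 0, 0, 0],
  [0.28, 0, 0, 0, 0],
])

```text
t: 19.6
tool_pos: [0.5002, 0.0899, 0.2116]
tcp_rot: [-0.0, 0.743, 0.669, -0.001]
ft_force: [0.8, 0.7, 0.3]
grip_width: 0.0617
```

```bash
python3 -c "
from h import *
o=ctrl.get_obs();print(o['tool_pos'],o['tcp_rot'],o['ft_force'])
wshot('w14')
p=ctrl.grab_frame('side')[0]
cv2.imwrite('pics/s14.png',cv2.resize(p[140:240,260:360],None,fx=6,fy=6,interpolation=2))
"
```

```text
[0.50015976 0.08989302 0.21163149] [-4.59869262e-04  7.43002082e-01  6.69288750e-01 -5.13287279e-04] [0.78156181 0.67657281 0.30981218]
```

View pics/w14.png

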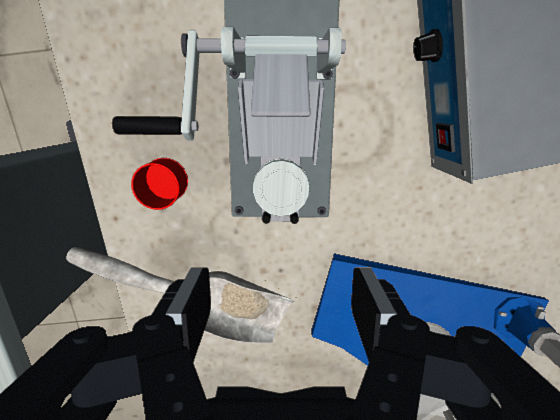

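View pics/s14.png

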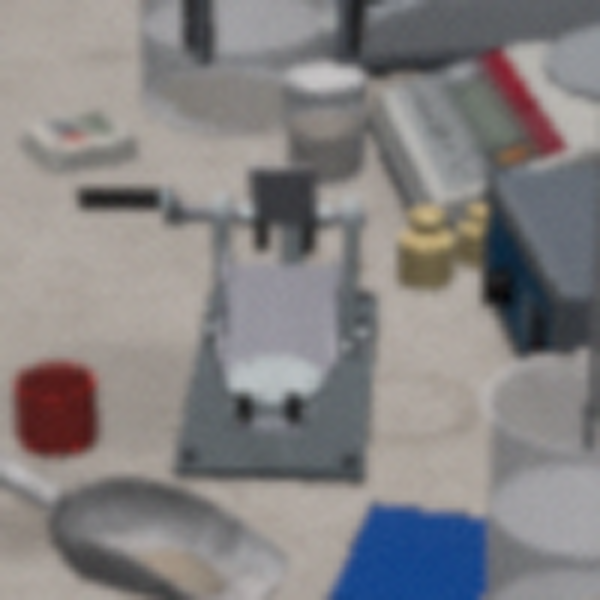

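```bash
python3 - <<'E'
from h import *
p,d,i=load('w14'); W=cloud(d,i)
cv2.imwrite("pics/w14c.png",cv2.resize(p[20:240,170:390],None,fx=2.7,fy=2.7,interpolation=2))
m=(abs(W[...,0]-.5)<.06)&(abs(W[...,1]-.095)<.05)&(W[...,2]>.0385)&(W[...,2]<.046)
lab=cv2.connectedComponentsWithStats(m.astype(np.uint8))
for k in range(1,lab[0]):
  if lab[2][k,4]>100:
    q=W[lab[1]==k];print(lab[2][k],lab[3][k],cv2.minEnclosingCircle(q[:,:2].astype(np.float32)),np.median(q,0))
    A=np.c_[q[:,:2]-q[:,:2].mean(0),np.ones(len(q))];print(np.linalg.lstsq(A,q[:,2],rcond=None)[0])
print(ray(280.8,187.5,.042,i))
print(W[np.ix_([60,80,100],[265,281,295])][...,2])
E
```

```text
[247 125  68  21 852] [282.79929577 134.41666667] ((0.5038253664970398, 0.1381193846464157), 0.03019975684583187) [0.50712498 0.13904359 0.04190292]
[0.05930481 0.51082868 0.04197719]
[ 253  160   57   64 2516] [280.65540541 188.4145469 ] ((0.5005174875259399, 0.0873044803738594), 0.02967704087495804) [0.49974462 0.09168454 0.04222826]
[ 0.00046442 -0.00996681  0.04222947]
[0.49983362 0.09233016 0.042     ]
[[0.09525213 0.09496908 0.09410916]
 [0.11074354 0.1104049  0.11215577]
 [0.12615751 0.12646915 0.12433627]]
```

View pics/w14c.png

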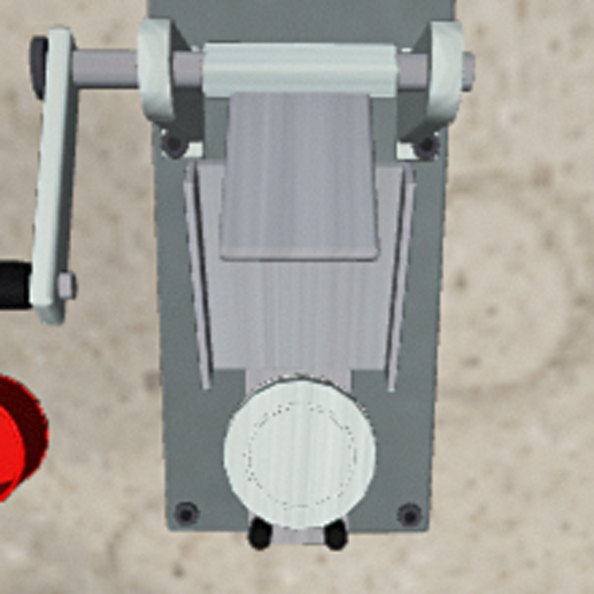

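Request:
step_arm([
  [0.28, 1.4, -0.5, 40, 0],
  [0.28, 0, 0, 45, 0],
  [0.28, 0, 0, 45, 0],
  [0.28, 0, 0, 20, 0],
  [0.28, 0, 0, 0, 0],
])

```text
t: 20.32
tool_pos: [0.4978, 0.0917, 0.0602]
tcp_rot: [-0.001, 0.743, 0.669, -0.002]
ft_force: [0.2, 0.6, 0.7]
grip_width: 0.0614
```

```bash
python3 -c "
from h import *
o=ctrl.get_obs();print(o['tool_pos'],o['tcp_rot'],o['ft_force'])
p,d,i=wshot('w15')
print(proj(np.array([.4998,.0923,.042]),i))
"
```

```text
[0.4977951  0.09168895 0.06022603] [-0.00134058  0.74287525  0.66942574 -0.00193569] [0.15526631 0.5881639  0.68454774]
[285.5989798  260.89866286]
```

View pics/w15.png

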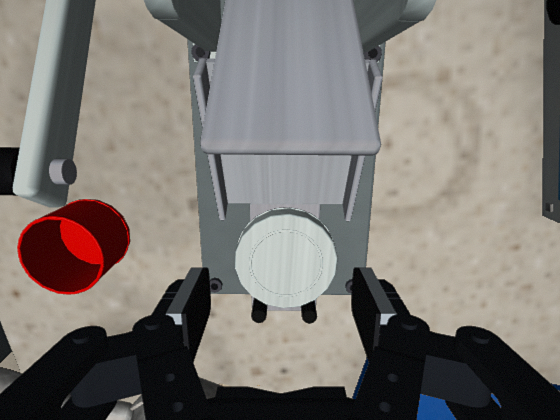

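Request:
step_arm([
  [0.28, 0, 0, 15, 0],
  [0.28, 0, 0, 15, 0],
  [0.28, 0, 0, 12, 0],
  [0.28, 0, 0, 0, 0],
  [0.28, 0, 0, 0, 0],
])

```text
t: 21.0
tool_pos: [0.5005, 0.0913, 0.0201]
tcp_rot: [-0.0, 0.743, 0.669, -0.0]
ft_force: [0.0, 0.1, 0.3]
grip_width: 0.0618
```

```bash
python3 -c "
from h import *
o=ctrl.get_obs();print(o['tool_pos'],o['tcp_rot'],o['ft_force'])
p,d,i=wshot('w16')
print(proj(np.array([.4998,.0923,.042]),i))
"
```

```text
[0.50052155 0.09134138 0.02007001] [-1.16098397e-05  7.43454965e-01  6.68786001e-01 -1.96688714e-05] [0.02758321 0.14950803 0.28185119]
[279.69165038 304.95398593]
```

View pics/w16.png

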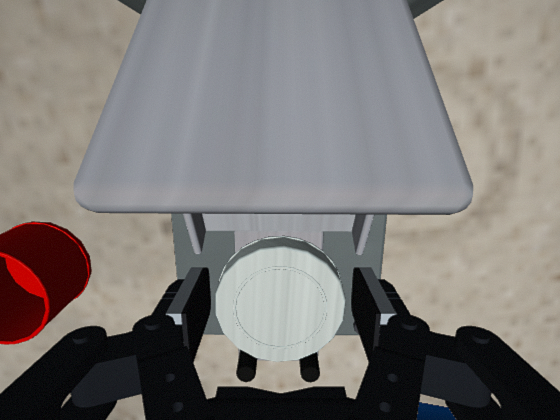

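Request:
step_arm([
  [0.28, 0, 0, 2, 0],
  [0.5, 0, 0, 0, 0],
  [1, 0, 0, 0, 0],
  [1, 0, 0, 0, 0],
  [1, 0, 0, 0, 0],
])

```text
t: 21.68
tool_pos: [0.5011, 0.0915, 0.0187]
tcp_rot: [0.0, 0.743, 0.669, 0.001]
ft_force: [0.2, -0.6, 5.4]
grip_width: 0.0504
```

Request:
step_arm([
  [1, 0, 0, -5, 0],
  [1, 0, 0, -15, 0],
  [1, 0, 0, -40, 0],
  [1, 0, 0, -50, 0],
  [1, 0, 0, -40, 0],
])

```text
t: 22.3
tool_pos: [0.5005, 0.0914, 0.1708]
tcp_rot: [0.0, 0.743, 0.669, 0.001]
ft_force: [0.4, -0.2, -0.2]
grip_width: 0.0503
```

```bash
python3 -c "
from h import *
o=ctrl.get_obs();print(o['tool_pos'],o['tcp_rot'],o['ft_force'],o['grip_width'])
p,d,i=wshot('w17')
"
```

```text
[0.50054935 0.09137606 0.17080802] [4.65475272e-04 7.43430042e-01 6.68813241e-01 6.36202766e-04] [ 0.42952775 -0.15135107 -0.16565753] 0.0502634005022084
```

View pics/w17.png

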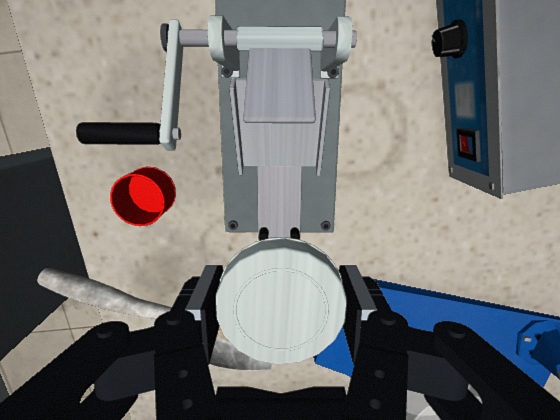

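Request:
step_arm([
  [1, -45, -9, 0, 0],
  [1, -45, -9, 0, 0],
  [1, -45, -9, 0, 0],
  [1, -45, -9, 0, 0],
  [1, -45, -9, 0, 0],
])

```text
t: 22.98
tool_pos: [0.4311, -0.1289, 0.1686]
tcp_rot: [0.0, 0.743, 0.669, 0.0]
ft_force: [-0.0, 0.3, -0.2]
grip_width: 0.0503
```

Request:
step_arm([
  [1, -45, -8, 0, 0],
  [1, -45, -8, 0, 0],
  [1, -25, 0, 0, 0],
  [1, 0, 0, 0, 0],
  [1, 0, 0, 0, 0],
])

```text
t: 23.6
tool_pos: [0.4037, -0.2397, 0.1681]
tcp_rot: [-0.0, 0.744, 0.669, 0.0]
ft_force: [0.6, 0.6, 0.4]
grip_width: 0.0502
```

```bash
python3 -c "
from h import *
o=ctrl.get_obs();print(o['tool_pos'],o['tcp_rot'],o['ft_force'],o['grip_width'],o['qd'])
p,d,i=wshot('w18')
W=cloud(d,i)
c=np.array(o['tool_pos'])
m=(np.hypot(W[...,0]-c[0],W[...,1]-c[1])<.021)&(W[...,2]>c[2]+.01)&(W[...,2]<c[2]+.04)
q=W[m];A=np.c_[q[:,:2]-c[:2],np.ones(len(q))];print('lidtop',np.linalg.lstsq(A,q[:,2]-c[2],rcond=None)[0],len(q))
m=(np.hypot(W[...,0]-.41,W[...,1]+.186)<.04)&(W[...,2]>.031)&(W[...,2]<.042)
q=W[m];print(len(q),cv2.minEnclosingCircle(q[:,:2].astype(np.float32)))
"
```

```text
[ 0.40365254 -0.23965155  0.16810249] [-3.57108686e-04  7.43525544e-01  6.68707426e-01  1.31787223e-04] [0.60270576 0.60899434 0.36791652] 0.050210040342680874 [ 0.01784355 -0.00150122  0.00480668 -0.0013456  -0.00347628 -0.00145216]
lidtop [-0.00032568  0.00156179  0.02358939] 8133
494 ((0.4116493761539459, -0.18555063009262085), 0.022053850814700127)
```

View pics/w18.png

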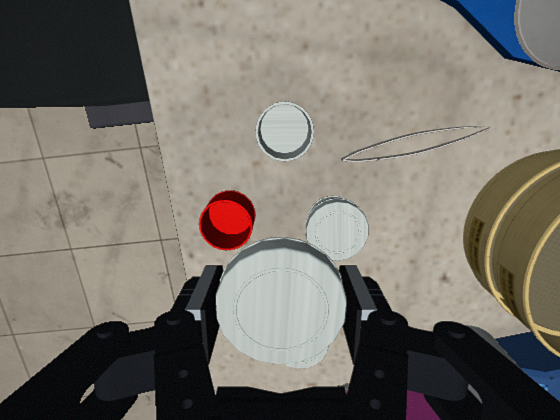

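```bash
python3 - <<'E'
from h import *
p,d,i=load('w18'); W=cloud(d,i)
c0=np.array([.40365,-.23965])
g=p[90:170,245:325]; cv2.imwrite("pics/w18c.png",cv2.resize(g,None,fx=7,fy=7,interpolation=2))
t=np.linspace(0,2*np.pi,72,endpoint=False)
# overlay circle at estimate
big=cv2.resize(p[90:170,245:325],None,fx=7,fy=7,interpolation=2)
for (x,y,col) in [(.4116,-.1856,(0,0,255))]:
  P=proj(np.c_[x+.022*np.cos(t),y+.022*np.sin(t),0*t+.036],i)
  for u,v in P: cv2.circle(big,(int((u-245+.5)*7),int((v-90+.5)*7)),1,col,-1)
cv2.imwrite("pics/w18o.png",big)
# lid circle
ct=c0+0
m=(np.hypot(W[...,0]-c0[0],W[...,1]-c0[1])<.032)&(W[...,2]>.168+.0205)&(W[...,2]<.168+.0265)
lab=cv2.connectedComponentsWithStats(m.astype(np.uint8));k=1+lab[2][1:,4].argmax()
q=W[lab[1]==k]; print(len(q),cv2.minEnclosingCircle(q[:,:2].astype(np.float32)))
P=p.copy()
for dx in [0]:
  for u,v in proj(np.c_[c0[0]+.026*np.cos(t),c0[1]+.026*np.sin(t),0*t+.168+.0235],i): cv2.circle(P,(int(round(u)),int(round(v))),0,(0,0,255),-1)
cv2.imwrite("pics/w18l.png",cv2.resize(P[225:375,205:355],None,fx=4,fy=4,interpolation=0))
E
```

```text
12553 ((0.4041518270969391, -0.23511359095573425), 0.030841944739222527)
```

View pics/w18o.png

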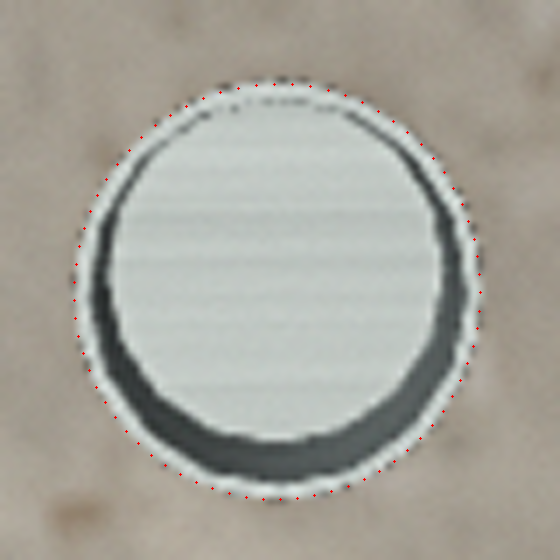

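View pics/w18l.png

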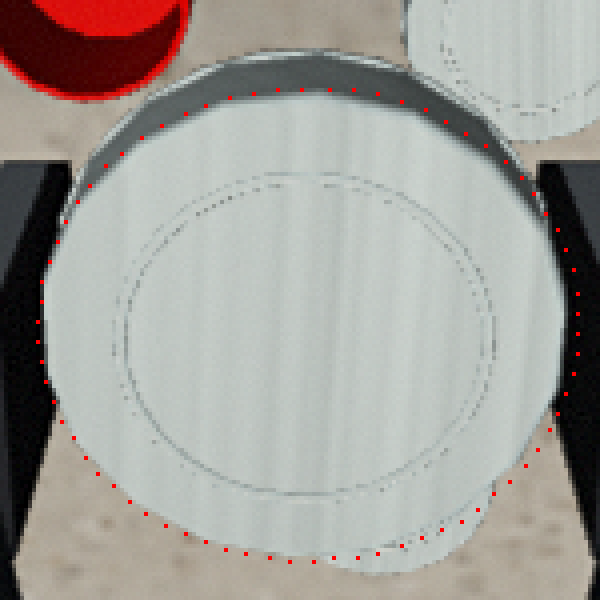

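Request:
step_arm([
  [1, 28, 1.2, 0, 0],
  [1, 27, 1.1, 30, 0],
  [1, 0, 0, 40, 0],
  [1, 0, 0, 38, 0],
  [1, 0, 0, 0, 0],
])

```text
t: 24.28
tool_pos: [0.409, -0.1831, 0.0573]
tcp_rot: [-0.004, 0.743, 0.67, -0.001]
ft_force: [0.5, -0.1, -1.3]
grip_width: 0.0502
```

Request:
step_arm([
  [1, 0, 0, 15, 0],
  [1, 0, 0, 7, 0],
  [1, 0, 0, 0, 0],
  [1, 0, 0, 0, 0],
])

```text
t: 24.78
tool_pos: [0.4125, -0.1862, 0.0387]
tcp_rot: [0.001, 0.744, 0.669, 0.0]
ft_force: [-0.2, 0.1, 0.0]
grip_width: 0.0502
```

```bash
python3 -c "
from h import *
o=ctrl.get_obs();print(o['tool_pos'],o['tcp_rot'],o['ft_force'],o['grip_width'],o['qd'])
p,d,i=wshot('w19')
for n,(x,y) in (('scene',(300,220)),('side',(235,215))):
  q=ctrl.grab_frame(n)[0]; cv2.imwrite(f'pics/{n}19.png',cv2.resize(q[y:y+80,x:x+100],None,fx=6,fy=6,interpolation=2))
"
```

```text
[ 0.4124925  -0.1862229   0.03873556] [5.56088769e-04 7.43526643e-01 6.68706041e-01 2.31308226e-04] [-0.22804496  0.08072665  0.04347337] 0.050238649998174935 [-0.00157721 -0.00285085 -0.00133033  0.00028075 -0.00305604 -0.000425  ]
```

View pics/w19.png

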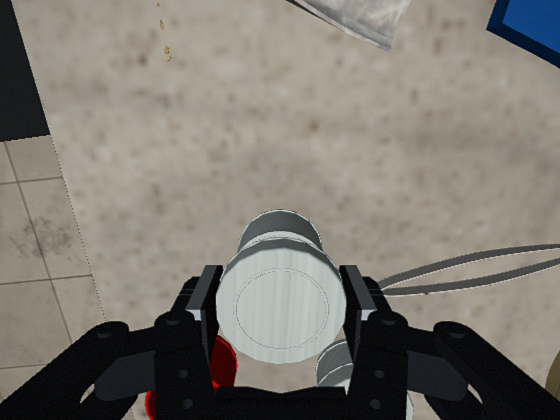

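View pics/scene19.png

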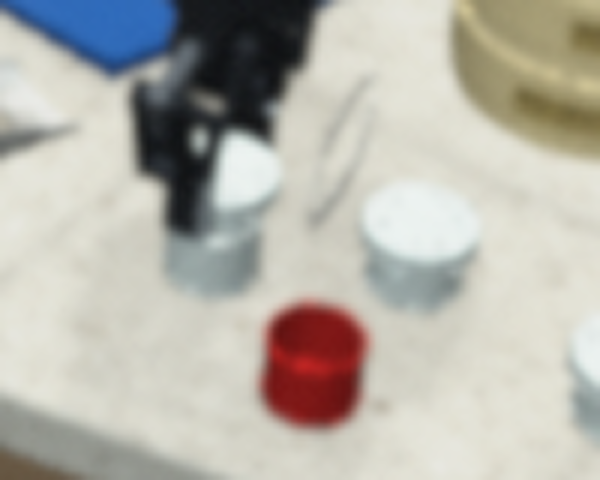

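View pics/side19.png

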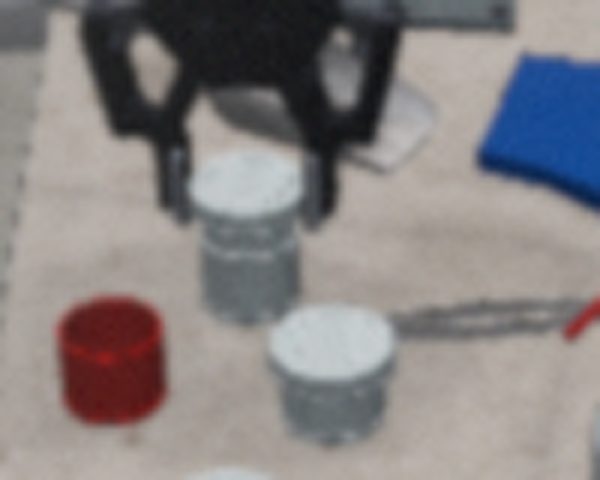

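Request:
step_arm([
  [1, 0.8, -0.9, 3, 0],
  [1, 0, 0, 3, 0],
  [1, 0, 0, 3, 0],
  [1, 0, 0, 3, 0],
  [1, 0, 0, 0, 0],
])

```text
t: 25.55
tool_pos: [0.4108, -0.1848, 0.0257]
tcp_rot: [-0.0, 0.743, 0.669, -0.0]
ft_force: [-0.7, -0.5, -0.9]
grip_width: 0.0503
```

Request:
step_arm([
  [1, 0, 0, 2, 0],
  [1, 0, 0, 2, 0],
  [1, 0, 0, 0, 0],
])

```text
t: 25.92
tool_pos: [0.411, -0.1849, 0.0219]
tcp_rot: [-0.0, 0.743, 0.669, -0.0]
ft_force: [-0.4, 0.2, 0.2]
grip_width: 0.0503
```

Request:
step_arm([
  [1, 0, 0.5, 2, 0],
  [1, 0, 0, 2, 0],
  [1, 0, 0, 1.5, 0],
  [1, 0, 0, 0, 0],
])

```text
t: 26.42
tool_pos: [0.4115, -0.1849, 0.0164]
tcp_rot: [-0.0, 0.743, 0.669, -0.0]
ft_force: [0.1, 0.6, -0.4]
grip_width: 0.0505
```

Request:
step_arm([
  [1, 0, 0, 1, 0],
  [1, 0, 0, 1, 0],
  [1, 0, 0, 0, 0],
  [1, 0, 0, 0, 0],
])

```text
t: 26.92
tool_pos: [0.4118, -0.1851, 0.0147]
tcp_rot: [0.0, 0.743, 0.669, 0.0]
ft_force: [0.2, 0.2, 1.4]
grip_width: 0.05
```

Request:
step_arm([
  [1, 0, 0, 1, 0],
  [1, 0, 0, 0, 0],
  [1, 0, 0, 0, 0],
])

```text
t: 27.3
tool_pos: [0.4119, -0.1852, 0.0146]
tcp_rot: [0.0, 0.743, 0.669, -0.0]
ft_force: [-4.0, 0.7, 10.6]
grip_width: 0.0501
```

Request:
step_arm([
  [1, 0, 0, -0.7, 0],
  [0.45, 0, 0, 0, 0],
  [0.35, 0, 0, 0, 0],
  [0.3, 0, 0, 0, 0],
  [0.3, 0, 0, 0, 0],
])

```text
t: 27.92
tool_pos: [0.4114, -0.1849, 0.014]
tcp_rot: [-0.0, 0.743, 0.669, -0.0]
ft_force: [-0.0, 0.6, -0.0]
grip_width: 0.0595
```

Request:
step_arm([
  [0.28, 0, 0, -5, 0],
  [0.28, 0, 0, -20, 0],
  [0.28, 0, 0, -40, 0],
  [0.28, 0, 0, -45, 0],
  [0.28, -30, 0, -45, 0],
])

```text
t: 28.55
tool_pos: [0.4082, -0.2138, 0.1707]
tcp_rot: [-0.0, 0.743, 0.67, 0.0]
ft_force: [1.1, -0.6, 1.2]
grip_width: 0.0616
```

Request:
step_arm([
  [0.28, -25, 0, 0, 0],
  [0.28, 0, 0, 0, 0],
  [0.28, 0, 0, 0, 0],
])

```text
t: 28.92
tool_pos: [0.4052, -0.2389, 0.1686]
tcp_rot: [-0.001, 0.744, 0.669, -0.0]
ft_force: [-1.0, -0.7, 0.1]
grip_width: 0.0618
```

```bash
python3 -c "
from h import *
o=ctrl.get_obs();print(o['tool_pos'],o['t'],o['ft_force'])
p,d,i=wshot('w20'); W=cloud(d,i)
m=(np.hypot(W[...,0]-.4117,W[...,1]+.1855)<.022)&(W[...,2]>.03)
q=W[m];A=np.c_[q[:,:2]-[.4117,-.1855],np.ones(len(q))];print('lid',np.linalg.lstsq(A,q[:,2],rcond=None)[0],len(q))
m=(np.hypot(W[...,0]-.4117,W[...,1]+.1855)<.04)&(W[...,2]>.034)&(W[...,2]<.044);print(cv2.minEnclosingCircle(W[m][:,:2].astype(np.float32)))
for n,(x,y) in (('scene',(300,220)),('side',(235,215))):
  g,dd=ctrl.grab_frame(n); cv2.imwrite(f'pics/{n}20.png',cv2.resize(g[y:y+95,x:x+120],None,fx=6,fy=6,interpolation=2))
  W=cloud(dd,ctrl.camera_info(n))
  for nm,x,y in (('tin',.4117,-.1855),('b',.444,-.274),('c',.405,-.378)):
    m=(np.hypot(W[...,0]-x,W[...,1]-y)<.035)&(W[...,2]>.033)&(W[...,2]<.046);print(n,nm,np.median(W[m],0).round(4),m.sum())
"
```

```text
[ 0.40522724 -0.23889317  0.16860447] 28.925 [-0.95209699 -0.74772056  0.08085226]
lid [-2.17860626e-03  6.31439303e-05  3.83249564e-02] 2717
((0.4113604724407196, -0.18554817140102386), 0.02602148801088333)
scene tin [ 0.4081 -0.1861  0.0373] 200
scene b [ 0.4441 -0.2697  0.0372] 206
scene c [ 0.4041 -0.3769  0.0373] 243
side tin [ 0.4133 -0.1912  0.0381] 195
side b [ 0.4484 -0.2755  0.0382] 233
side c [ 0.4076 -0.3817  0.0383] 301
```

View pics/w20.png

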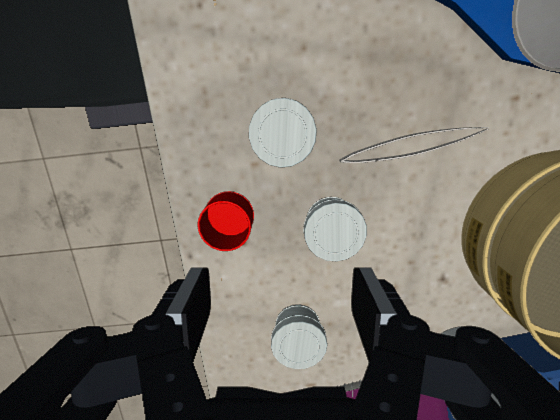

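View pics/scene20.png

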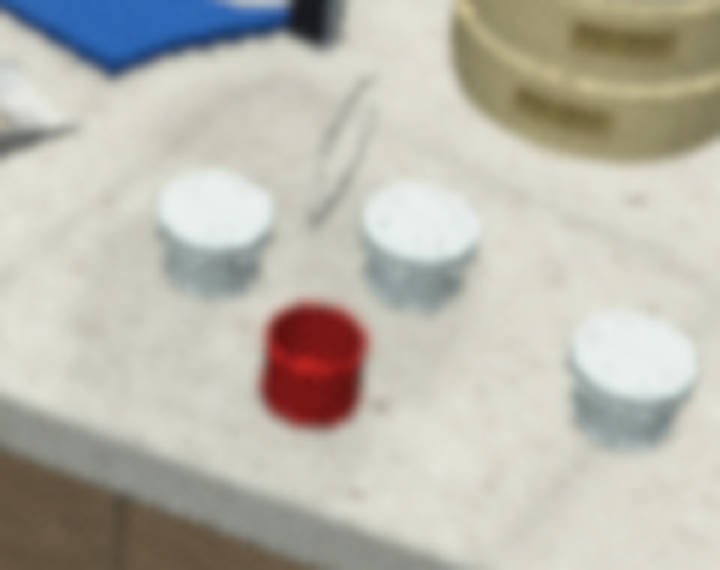

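View pics/side20.png

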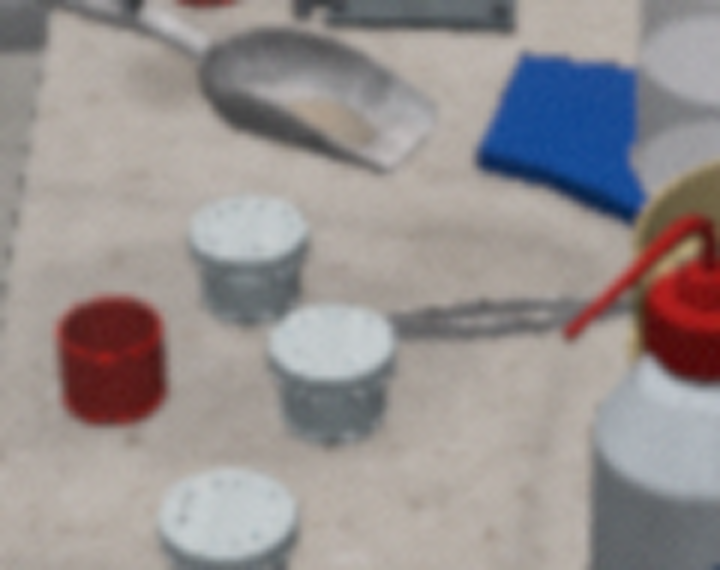

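The lid sits level at 38 mm, the same height as the two closed tins, and the tin is where it was (.4114, -.1855). I'm handing the job in.

```bash
python3 -c "
from h import *
print(ctrl.finish_job())"
```

```text
the job is handed in; nothing more can be done
None
```

The tin is closed, and I handed the job in at about 29 s. I laid the lid open side up on the bed and swung the lever to its stop. The lid toppled and came to rest open side down on the landing, and I then put it on the tin until it met the rim (about 10 N).

**Final checks, all passed:**
- **Lid:** the wrist camera showed its top at 38.3 mm with about 0.1° of slope. The fixed cameras gave it the same height as the two closed tins.
- **Open tin:** its centre is at (0.411, -0.186), within about 0.5 mm of where it was before.
- **Closed tins and red look-alikes:** I never touched them. I did not measure either against its starting position; the two closed tins and the red tin beside them look unmoved in the pictures.
- **Robot:** the gripper was clear of everything at the end.

**One thing off plan:** while I was gripping the lever handle, the wrist force reached about 23 N. I opened the fingers loosely around the handle and pushed it over for the rest of the swing, where forces stayed below 10 N.

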